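# Stand the marver plate in the sawtooth rack

### The job

Put the loose graphite plate away in the empty slot of the plate rack, the way the short plate already stands: on edge and upright, notched edge down, with its notch dropped right over the metal rail so that the plate stands fully down on the rack's base. The short plate must still be standing properly in its own slot when you are done.

Things in the scene. Friction and masses are not known exactly. Their poses are not given: they have to be found in the camera images.
- plate_center (a point): centre of the loose graphite plate (plain dark grey), at first flat on the bench: 125 mm long (its x), 66 wide (y), 10 thick (z), 0.12 to 0.24 kg. Its end edge at -x (62.5 mm from the centre) has a notch 13 mm wide, 10 mm deep, 8 mm off the centre line towards +y; the other edges are plain. Standing home in the rack, its x points up and its z (the face now upward) to the rack's -x
- plate_notch (a point): middle of the mouth of that notch, on the line of the notched end edge (x = -62.5, y = +8 mm from plate_center), half-way through the thickness; axes as the plate's
- rack: wooden rack fixed to the bench, 180 mm (x) by 100 (y), 85 high; origin under its centre, on the bench; +x points away from the robot, give or take its yaw. 12 mm base board; two upright sawtooth boards 8 mm thick (along x) at y = -23.5 and +23.5 mm: plates overhang them sideways. Slots across the boards, open at both y ends: near one x = -70 to -54 mm (short plate), empty one x = 6 to 22 mm
- free_slot (a point): middle of the empty slot's floor: rack x = 14, y = 8, z = 12 mm; axes as the rack's. The slot is 16 mm wide in x; its -x wall is upright up to z = 85 mm, its +x lip at z = 40 mm. A metal rail runs along the rack's x through both slots: 10 mm wide, top at z = 18 mm; it is adjustable, clamped with its centre anywhere from y = 2 to 14 mm. A plate whose notch misses it stays up or askew
- ramp_foot (a point): lip of the empty slot, mid-width: rack x = 22, y = 0, z = 40 mm; axes as the rack's. From here the two boards rise away from the slot at 40 degrees to rack x = 76, z = 85 mm, then a 6 mm flat top and a drop. A plate laid on this ramp, notched edge low against the slot's far (-x) wall, slides down to it and stays leaning; tipped upright, its top swung to -x, it drops into the slot
- short_plate_center (a point): centre of the short graphite plate: 64 mm tall, 66 wide, 10 thick; it stands loose in the near slot, foot on the base 12 mm above the bench, astride the same rail with a wider notch (22 mm, also 8 mm off centre towards +y), so with up to 6 mm play either way; its x points up, its y along the rack's y
Things that resemble listed ones, but are neither listed nor needed, are in the scene too. Leave any purple or red look-alike of the part that bears short_plate_center alone.

How it is judged:
At the end, for the whole second after the job is handed in: The loose plate stands in the empty slot, notched edge down, foot within 3 mm of the base, notch within 10 mm (y) and 6 mm (x) of the slot's middle, so over the rail, upright within 0.28 rad; the short plate still stands in its slot within 0.28 rad, its centre under 49 mm above the bench (z of plate_notch in the frame of rack between 0.009 and 0.015 m and x of plate_notch in the frame of free_slot between -0.006 and 0.006 m and y of plate_notch in the frame of free_slot between -0.01 and 0.01 m and angle between each of plate_center, short_plate_center's own x axis and vertical below 0.28 rad and z of short_plate_center in the frame of rack below 0.049 m); the robot touches nothing.
It also fails if it takes over 72 s, if anything falls off the work surface, if the arm or the gripper's body presses on something with over 40 N, if the wrist force passes 120 N, or if a joint passes its speed limit or range.

### The arm

A 7-joint arm with a two-finger parallel gripper is mounted at the origin on the work surface; the furniture and walls round the work are solid. World frame = base frame: x ahead of the robot, y to its left, z up, the work surface at z = 0. Lengths are in m, angles in rad, forces in N, time in s.
With the tool pointing down it reaches from about 0.425 to 0.925 m from the base axis. Payload 6.8 kg.
Tool frame: the origin (TCP) lies midway between the tips of the shut fingers; the grasp point (between the pads) lies 19 mm behind it; x points along the fingers, z is the direction in which the jaws open and shut, and the axes are right-handed (so a half turn about x gives the same grasp; the last joint's range is limited). The gripper opens to 88 mm and grips with 3 to 60 N. Pads are 20 mm wide; open, the fingers measure 115 mm over their backs; the gripper's body (75 mm by 178 mm) begins 61 mm behind the grasp point.
Start: joints at [1.1, 0.477, 0.022, 1.555, -0.011, 1.109, -0.083], TCP at [0.24, -0.631, 0.187] pointing down, gripper open.
Joint ranges: [-2.96, 2.96], [-0.34, 2.1], [-1.41, 1.46], [0.24, 2.44], [-1.37, 4.51], [0.17, 1.92], [-2.96, 2.96]. Speed limits (rad/s): [2.39, 2.39, 3.14, 3.14, 3.14, 3.14, 3.14].

### API

Orientations are given as a rotation vector (axis times angle).
In Python, from workcell import telemetry, eyes, workorder gives the robot as it stands.
- The arm moves only by the tool send_rows, never from a script. Its argument "increments" is a list of rows, each an object of numbers: "hand": the opening, from -1 (shut) to 1 (fully open); "dx", "dy", "dz": the shift along the tool's x, y, z in mm; "twist": the turn about the tool's x in rad. A call has 1 to 10 rows; each row is the pose to reach, as a shift and turn from the pose commanded when the call began, along the tool's axes at that moment; what a row does not reach only later rows make up. A row lasts 1/8 s, in which the tool goes at most 62.5 mm and 10.7 degrees, less where a joint would pass 70% of its speed; a pose out of reach is approached as far as the arm can. A call with a gripper value outside its range is refused whole. The fingers move at their own pace and stop on an object; "squeeze" is the grip in N (left out, the last holds). Time passes only in rows, so rows that repeat a pose let the fingers close. It gives the time, the measured TCP pose, the force and the opening at its end, in the units of the state.
- telemetry.state(): the state, without advancing time (a new reading comes with each control period).
- eyes.snapshot(name): name is "scene" or "top" or "wrist"; returns the picture (384x512x3 uint8, red, green, blue); there is no depth.
- eyes.calibration(name): a dict with "fovy" (degrees; the focal length in pixels is half the picture's height over the tangent of half this angle, whatever the lens; pixels are square), "cx", "cy" (the principal point, pixels), "pose" (4x4, takes a point from camera to world coordinates). Camera axes: x right, y down, z forward; pixel columns grow to the right and rows downward; lengths in m; the calibration is good to about 2 mm. The wrist camera is an equidistant fisheye: a pixel r from the principal point sees the ray r / f radians off the axis. A picture is of the moment at which its call begins: read the wrist's pose just before it. calibration takes no time and is no camera call; for the wrist camera it gives the pose at the moment of the call.
- workorder.hand_in(): hands the job in, once; it reports no verdict.
The state is a dict: "t": time; "joint_positions": joint angles; "joint_vel": joint speeds; "effort": joint torques, N m; "eef_pos": TCP position; "ee_rot": TCP orientation; "force": force on the tool from outside, world axes, zero at the start; "moment": the same for the moment, N m; "finger_gap": opening from 0.0 (shut) to 1.0 (fully open).
Only numpy, scipy, OpenCV 4.12 (cv2) and the standard library are available. Lean on these libraries where they do the work, as an engineer would, in place of code of your own. Each camera call takes 0.05 s, during which the arm holds its last target.

## Working session

There is one attempt and no reset: what is moved stays moved. The work goes in short steps, Python scripts to look and compute and a tool call to move; the robot and the scene stay as the last step left them, time stands still between calls to the robot, and variables do not carry over. Pictures are saved under pics/ and viewed, and the job is handed in when it is done.

Besides the shell and the picture viewer there is one more tool, called after ">>>" as name([rows], argument=value, ...), one row to a line, values as JSON. send_rows: Moves the arm, as the interface text tells. Its arguments: {"type":"object","properties":{"increments":{"type":"array"},"squeeze":{"type":"number"}},"required":["increments"]}

```bash
ls; mkdir -p pics
python3 - <<'E'
from workcell import telemetry, eyes
import cv2, numpy as np
print(telemetry.state())
for n in ["scene","top","wrist"]:
    c=eyes.calibration(n); im=eyes.snapshot(n)
    np.save(f'pics/{n}0.npy',im)
    cv2.imwrite(f'pics/{n}0.png',cv2.resize(im[:,:,::-1],None,fx=1.5,fy=1.5,interpolation=cv2.INTER_CUBIC))
    print(n,c)
E
```

```text
pics
{'t': 0.0, 'joint_positions': array([ 1.09986943,  0.47779305,  0.02234065,  1.55640232, -0.01144959,
        1.10930376, -0.08309983]), 'joint_vel': array([ 2.35755673e-04,  8.78534973e-04,  9.72640209e-04,  1.64673352e-05,
       -2.62954212e-04, -8.10824879e-04, -1.08154830e-03]), 'effort': array([-3.36172400e-05, -5.82859790e+01,  1.53466880e+00, -2.72613072e+01,
       -5.42607217e-02,  1.69400778e-02,  1.29359642e-04]), 'eef_pos': array([ 0.23930769, -0.63046528,  0.18580729]), 'ee_rot': array([ 0.93879902,  1.36089433, -0.93737932]), 'force': array([-0.00692089,  0.401408  , -0.22794753]), 'moment': array([-0.01110771,  0.03265899, -0.0251188 ]), 'finger_gap': 0.9996814824489767}
scene {'fovy': 53.36984108531561, 'cx': 257.45339300675374, 'cy': 190.83117770910314, 'pose': array([[-0.87064762, -0.41748477,  0.26015223,  0.23307577],
       [-0.4918959 ,  0.7353183 , -0.4662032 ,  0.29403444],
       [ 0.00333804, -0.53386652, -0.84556218,  0.79756287],
       [ 0.        ,  0.        ,  0.        ,  1.        ]])}
top {'fovy': 45.36640712904073, 'cx': 249.1792180649185, 'cy': 196.91958001795044, 'pose': array([[-0.01230861, -0.99671159,  0.08009055,  0.4081728 ],
       [-0.99984554,  0.01327302,  0.01152022, -0.09568713],
       [-0.01254538, -0.07993638, -0.99672102,  0.98229329],
       [ 0.        ,  0.        ,  0.        ,  1.        ]])}
wrist {'fovy': 65.70646984690485, 'cx': 254.4482749228019, 'cy': 192.4700185028622, 'pose': array([[ 0.35551163, -0.89400118, -0.27271482,  0.31449939],
       [-0.9346705 , -0.34053838, -0.10210124, -0.60269406],
       [-0.00159123,  0.29119667, -0.95666189,  0.384633  ],
       [ 0.        ,  0.        ,  0.        ,  1.        ]])}
```

View pics/scene0.png

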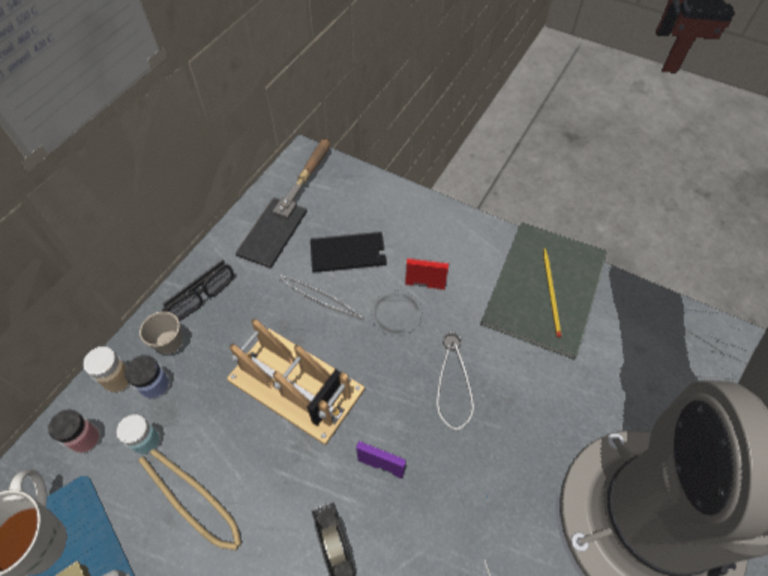

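View pics/top0.png

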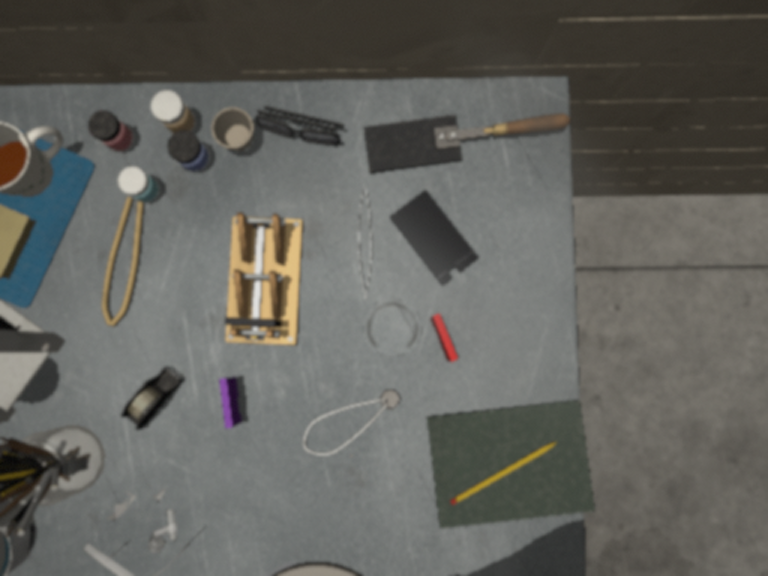

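View pics/wrist0.png

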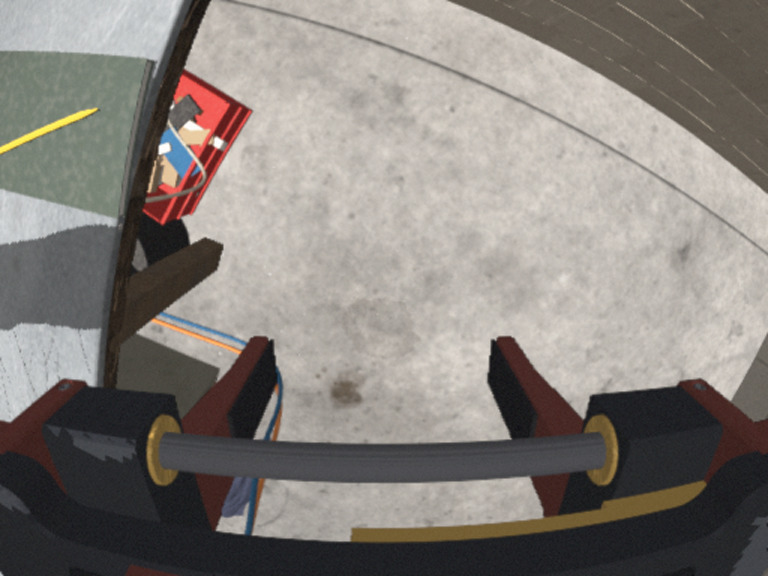

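The top view shows two dark plates:
- The plain plate at (434,237) has a notch at its lower right end, near (459,270). It is the loose plate.
- The dark blade at (412,143) has a handle and is a trowel.

The rack is at (264,281), with the short plate in its near slot at (258,322). I'll enlarge both and measure.

```bash
cat > h.py <<'E'
import numpy as np, cv2
from scipy.spatial.transform import Rotation as R
from workcell import telemetry, eyes
def ray(c,u,v,fish=False):
    f=192/np.tan(np.radians(c['fovy'])/2); x=u-c['cx']; y=v-c['cy']
    if fish:
        r=np.hypot(x,y); th=r/f; d=np.array([x/r*np.sin(th),y/r*np.sin(th),np.cos(th)]) if r>0 else np.array([0,0,1.])
    else: d=np.array([x/f,y/f,1.])
    T=c['pose']; return T[:3,3],T[:3,:3]@d
def onz(c,u,v,z,fish=False):
    o,d=ray(c,u,v,fish); return (o+d*(z-o[2])/d[2])
def proj(c,p,fish=False):
    T=c['pose']; q=T[:3,:3].T@(np.asarray(p)-T[:3,3]); f=192/np.tan(np.radians(c['fovy'])/2)
    if fish:
        rr=np.hypot(q[0],q[1]); th=np.arctan2(rr,q[2]); return np.array([c['cx']+f*th*q[0]/rr,c['cy']+f*th*q[1]/rr])
    return np.array([c['cx']+f*q[0]/q[2],c['cy']+f*q[1]/q[2]])
def crop(im,x0,y0,x1,y1,k,name):
    cv2.imwrite(name,cv2.resize(im[y0:y1,x0:x1,::-1],None,fx=k,fy=k,interpolation=cv2.INTER_CUBIC))
E
python3 - <<'E'
from h import *
s=telemetry.state(); M=R.from_rotvec(s['ee_rot']).as_matrix(); print(M.round(4))
im=np.load('pics/top0.npy'); c=eyes.calibration('top')
crop(im,230,70,350,200,4,'pics/c1.png'); crop(im,140,130,220,240,5,'pics/c2.png')
g=im.astype(int); m=(g.max(2)<62).astype(np.uint8); m[:120]=m[:120]; 
n,l,st,ce=cv2.connectedComponentsWithStats(m)
for i in range(1,n):
    if st[i,4]>150 and 240<ce[i][0]<340 and 80<ce[i][1]<200:
        cn,_=cv2.findContours((l==i).astype(np.uint8),0,2); r=cv2.minAreaRect(cn[0]); b=cv2.boxPoints(r)
        print(i,st[i],ce[i],r); 
        for q in b: print(q,onz(c,*q,0.01).round(4))
E
```

```text
[[-6.000e-04  9.349e-01  3.549e-01]
 [ 1.200e-03  3.549e-01 -9.349e-01]
 [-1.000e+00 -1.000e-04 -1.300e-03]]
8 [ 244   78   63   37 1497] [271.35938544  96.59185037] ((274.9288330078125, 95.78766632080078), (29.32957649230957, 59.67715072631836), 82.09283447265625)
[243.35655  85.36715] [ 0.7289 -0.0748  0.01  ]
[302.46628  77.15746] [ 0.7449 -0.2031  0.01  ]
[306.5011  106.20818] [ 0.6807 -0.2103  0.01  ]
[247.39139 114.41787] [ 0.6647 -0.0828  0.01  ]
19 [ 265  128   53   51 1093] [290.09606587 152.6852699 ] ((290.46343994140625, 156.82928466796875), (55.91020965576172, 25.92484474182129), 51.34019470214844)
[262.87808 143.09758] [ 0.6016 -0.1152  0.01  ]
[283.12198 126.90245] [ 0.6362 -0.1592  0.01  ]
[318.0488  170.56099] [ 0.5406 -0.2318  0.01  ]
[297.8049  186.75612] [ 0.5066 -0.188   0.01  ]
```

View pics/c1.png

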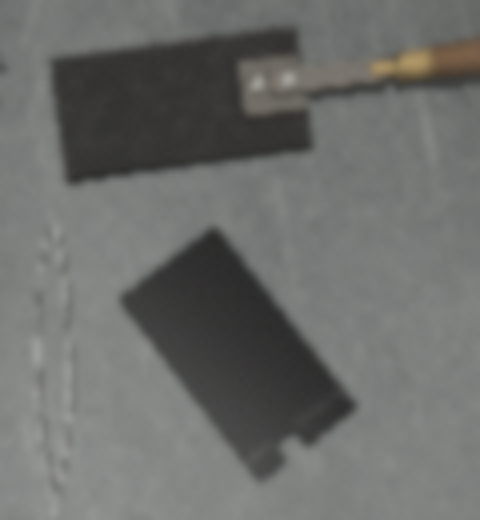

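View pics/c2.png

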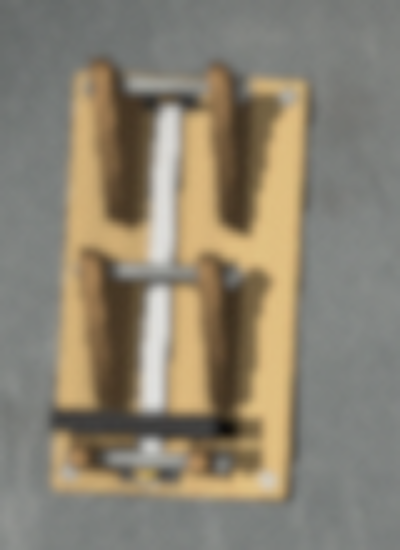

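Run:
```python
from h import *
im=np.load('pics/top0.npy'); c=eyes.calibration('top')
g=cv2.cvtColor(im,cv2.COLOR_RGB2GRAY); print(g[150,270:320])
k=cv2.resize(g,None,fx=4,fy=4,interpolation=cv2.INTER_CUBIC)
for th in (70,80,88):
    m=np.zeros_like(k); m[120*4:195*4,255*4:325*4]=(k[480:780,1020:1300]<th); 
    n,l,st,ce=cv2.connectedComponentsWithStats(m); i=1+np.argmax(st[1:,4])
    cn,_=cv2.findContours((l==i).astype(np.uint8),0,2); r=cv2.minAreaRect(cn[0]); b=(cv2.boxPoints(r)+.5)/4-.5
    P=np.array([onz(c,*q,0.01) for q in b]); print(th,b.round(1).tolist()); print(P[:,:2].round(4).tolist(), P.mean(0),[np.linalg.norm(P[j]-P[j-1]).round(4) for j in range(4)])
hsv=cv2.cvtColor(im,cv2.COLOR_RGB2HSV); m=((hsv[:,:,1]>70)&(hsv[:,:,0]>8)&(hsv[:,:,0]<30)).astype(np.uint8); m[:,:145]=0;m[:,215:]=0;m[:135]=0;m[240:]=0
m=cv2.resize(m*255,None,fx=4,fy=4,interpolation=cv2.INTER_CUBIC); m=(m>127).astype(np.uint8)
n,l,st,ce=cv2.connectedComponentsWithStats(m); i=1+np.argmax(st[1:,4]);
cn,_=cv2.findContours((l==i).astype(np.uint8),0,2); r=cv2.minAreaRect(cn[0]); b=(cv2.boxPoints(r)+.5)/4-.5
print(b)
P=np.array([onz(c,*q,0.012) for q in b]); print(P.round(4).tolist(),P.mean(0),[np.linalg.norm(P[j]-P[j-1]).round(4) for j in range(4)])
# manual corners from crop c2
for u,v in [(76,72),(307,80),(287,498),(50,490)]:
    print(onz(c,140+(u+.5)/5-.5,130+(v+.5)/5-.5,0.012).round(4))
```

```text
[ 62  61  60  60  59  58  57  57  57  56  54  54  53  54  53  52  51  52
  51  50  48  50  49  48  47  47  48  46  46  46  48  61  83 102 117 124
 126 126 124 124 124 125 123 123 124 126 127 129 127 125]
70 [[260.20001220703125, 144.1999969482422], [283.29998779296875, 126.30000305175781], [318.20001220703125, 171.39999389648438], [295.1000061035156, 189.3000030517578]]
[[0.5993, -0.1094], [0.6376, -0.1597], [0.5389, -0.2322], [0.5012, -0.1821]] [ 0.56926765 -0.17084758  0.01      ] [np.float64(0.1221), np.float64(0.0632), np.float64(0.1224), np.float64(0.0626)]
80 [[259.5, 144.3000030517578], [283.29998779296875, 125.69999694824219], [319.0, 171.3000030517578], [295.20001220703125, 189.89999389648438]]
[[0.599, -0.108], [0.6387, -0.1596], [0.5391, -0.2337], [0.5, -0.1823]] [ 0.56921118 -0.17091906  0.01      ] [np.float64(0.1238), np.float64(0.0651), np.float64(0.1241), np.float64(0.0645)]
88 [[259.0, 144.3000030517578], [283.29998779296875, 125.30000305175781], [319.29998779296875, 171.3000030517578], [295.0, 190.3000030517578]]
[[0.5991, -0.1069], [0.6397, -0.1597], [0.539, -0.2345], [0.4991, -0.182]] [ 0.5692407 -0.1707826  0.01     ] [np.float64(0.1251), np.float64(0.0666), np.float64(0.1254), np.float64(0.066)]
[[150.06683 227.96848]
 [154.0698  141.23785]
 [201.91403 143.44604]
 [197.91107 230.17667]]
[[0.4231, 0.1258, 0.012], [0.6087, 0.1181, 0.012], [0.6024, 0.0154, 0.012], [0.4172, 0.0246, 0.012]] [0.51284578 0.07096037 0.012     ] [np.float64(0.1014), np.float64(0.1858), np.float64(0.103), np.float64(0.1854)]
[0.6027 0.1165 0.012 ]
[0.5977 0.0173 0.012 ]
[0.4193 0.0265 0.012 ]
[0.4239 0.1268 0.012 ]
```

Measured positions:
- **Plate:** centre ≈ (0.569, -0.171), yaw 36.8°.
- **Rack:** centre ≈ (0.511, 0.072), yaw about -3°.

The enlarged crop confirms that the notched plate is the loose one. I'll look at the rack up close with the wrist camera first, to locate the rail.

>>> send_rows([
  {"dx": 0,"dy": 49,"dz": -56,"twist": 0.05,"hand": 1},
  {"dx": 0,"dy": 98,"dz": -112,"twist": 0.1,"hand": 1},
  {"dx": 0,"dy": 148,"dz": -168,"twist": 0.15,"hand": 1},
  {"dx": 0,"dy": 197,"dz": -225,"twist": 0.2,"hand": 1},
  {"dx": 0,"dy": 246,"dz": -281,"twist": 0.25,"hand": 1},
  {"dx": 0,"dy": 295,"dz": -337,"twist": 0.3,"hand": 1},
  {"dx": 0,"dy": 345,"dz": -393,"twist": 0.35,"hand": 1},
  {"dx": 0,"dy": 394,"dz": -449,"twist": 0.4,"hand": 1},
  {"dx": 0,"dy": 443,"dz": -506,"twist": 0.415,"hand": 1},
  {"dx": 0,"dy": 492,"dz": -562,"twist": 0.415,"hand": 1},
])

```text
t: 1.4
eef_pos: [0.4581, -0.0436, 0.1869]
ee_rot: [1.248, 1.183, -1.248]
force: [1.2, -0.9, 0.6]
finger_gap: 0.997
```

>>> send_rows([
  {"dx": 0,"dy": 0,"dz": 0,"twist": 0},
  {"dx": 0,"dy": 0,"dz": 0,"twist": 0},
  {"dx": 0,"dy": 0,"dz": 0,"twist": 0},
])

```text
invalid input at $.increments[0]: expected keys hand, dx, dy, dz, twist
```

```bash
cat >> h.py <<'E'
def goto(p,yaw_z=None):
    s=telemetry.state(); M=R.from_rotvec(s['ee_rot']).as_matrix(); d=M.T@(np.asarray(p)-s['eef_pos'])*1000
    a=np.degrees(np.arctan2(M[1,2],M[0,2])); print('t',s['t'],'tcp',s['eef_pos'].round(4),'zang',a.round(2),'down',M[:,0].round(4),'gap',s['finger_gap'],'F',s['force'].round(1))
    print('dx dy dz',d.round(1),'twist',None if yaw_z is None else np.radians(a-yaw_z).round(4))
E
python3 -c "
from h import *
goto([.50,.07,.14],-93)"
```

```text
t 1.4 tcp [ 0.4581 -0.0436  0.1869] zang -93.02 down [ 6.e-04 -3.e-04 -1.e+00] gap 0.9966848210701535 F [ 1.2 -0.9  0.6]
dx dy dz [  46.9   35.8 -115.6] twist -0.0003
```

>>> send_rows([
  {"dx": 0,"dy": 18,"dz": -58,"twist": 0,"hand": 1},
  {"dx": 20,"dy": 36,"dz": -116,"twist": 0,"hand": 1},
  {"dx": 47,"dy": 36,"dz": -116,"twist": 0,"hand": 1},
  {"dx": 47,"dy": 36,"dz": -116,"twist": 0,"hand": 1},
])

```text
t: 1.9
eef_pos: [0.4979, 0.0686, 0.1379]
ee_rot: [1.244, 1.188, -1.25]
force: [0.4, -0.4, 0.4]
finger_gap: 0.996
```

Run:
```python
from h import *
goto([.5,.07,.14],-93)
c=eyes.calibration('wrist'); im=eyes.snapshot('wrist'); np.save('pics/w1.npy',im); import pickle; pickle.dump(c,open('pics/w1.pkl','wb'))
print(c['pose'].round(4))
crop(im,0,0,512,384,1.5,'pics/w1.png')
```

```text
t 1.9 tcp [0.4979 0.0686 0.1379] zang -92.91 down [-4.7e-03 -7.0e-04 -1.0e+00] gap 0.9963731344786138 F [ 0.4 -0.4  0.4]
dx dy dz [-2.1  2.  -1.5] twist 0.0016
[[-5.020e-02 -9.541e-01 -2.952e-01  5.790e-01]
 [-9.987e-01  4.810e-02  1.410e-02  6.430e-02]
 [ 7.000e-04  2.956e-01 -9.553e-01  3.363e-01]
 [ 0.000e+00  0.000e+00  0.000e+00  1.000e+00]]
```

View pics/w1.png

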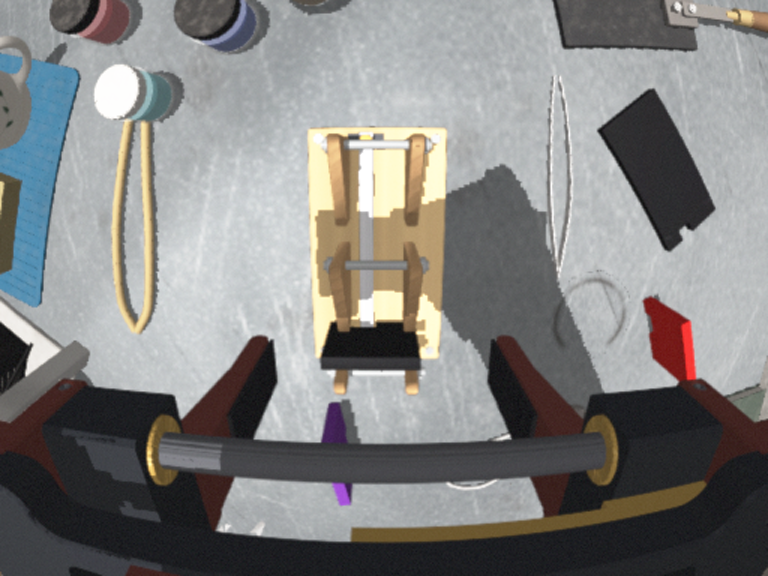

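The wrist view shows the whole rack. The rail is at x ≈ 366 and the short plate's top is at (370,345). I'll enlarge it to read the corners.

Run:
```python
from h import *
im=np.load('pics/w1.npy')
crop(im,195,75,310,165,6.5,'pics/w1a.png')
crop(im,195,155,310,265,5.4,'pics/w1b.png')
crop(im,390,50,485,175,4.8,'pics/w1c.png')
```

```text
(no output)
```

View pics/w1a.png

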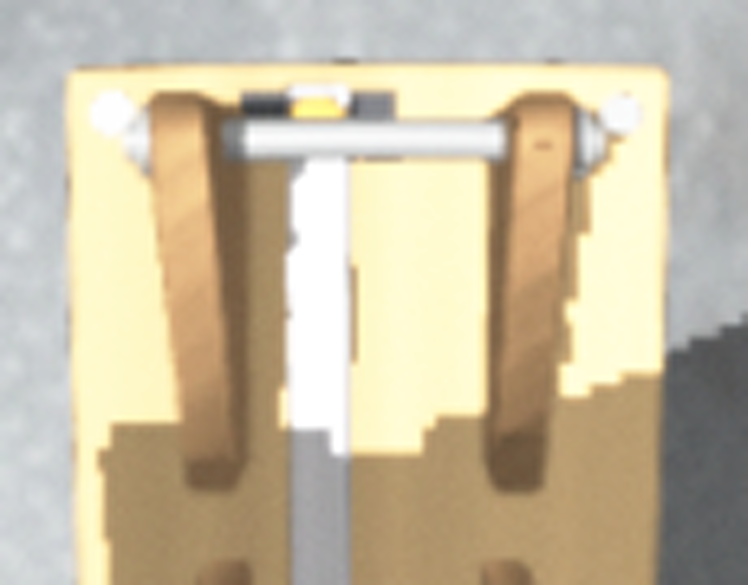

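View pics/w1b.png

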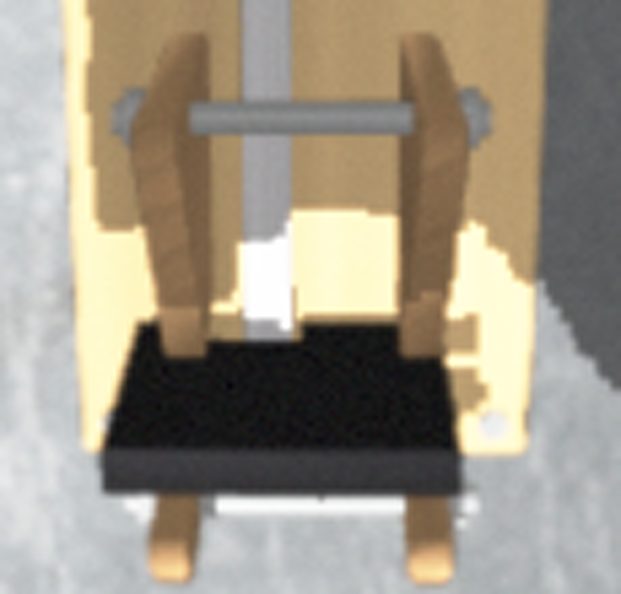

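View pics/w1c.png

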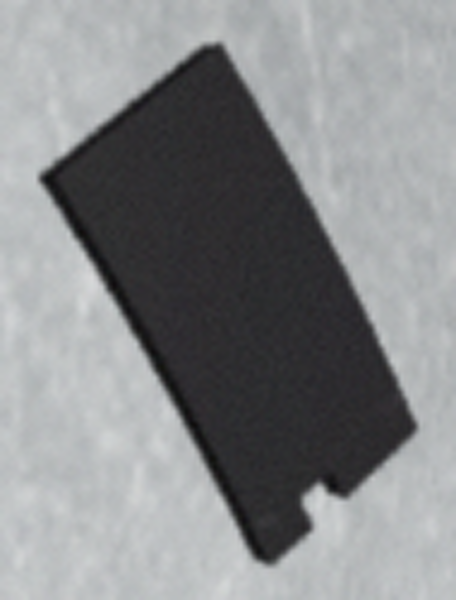

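Run:
```python
from h import *
import pickle
c=pickle.load(open('pics/w1.pkl','rb'))
def px(u,v,k,ox,oy,z): return onz(c,ox+(u+.5)/k-.5,oy+(v+.5)/k-.5,z,True)
A=lambda u,v,z:px(u,v,6.5,195,75,z); B=lambda u,v,z:px(u,v,5.4,195,155,z); C=lambda u,v,z:px(u,v,4.8,390,50,z)
fl,fr,nl,nr=A(68,72,.012),A(665,66,.012),B(83,450,.012),B(527,452,.012)
P=np.array([fl,fr,nl,nr]); print(P.round(4).tolist()); ctr=P.mean(0); d=(fl+fr-nl-nr)/2; print('ctr',ctr,'len',np.linalg.norm(d),'wid',np.linalg.norm(fl-fr),np.linalg.norm(nl-nr),'yaw',np.degrees(np.arctan2(d[1],d[0])))
ex=d/np.linalg.norm(d); ey=np.array([-ex[1],ex[0],0])
def rk(p): q=p-ctr; return np.round([q@ex*1000,q@ey*1000],1)
for f,u1,u2,v in ((A,287,349,250),(A,289,351,550),(B,243,291,150)):
    p,q=f(u1,v,.018),f(u2,v,.018); print('rail',rk(p),rk(q),rk((p+q)/2))
# board inner/outer at known heights: tops at peaks z=.085 
print('board far top', [rk(A(u,100,.085)) for u in (150,205,510,575)])
print('board foot ends z.04',[rk(A(u,v,.04)) for u,v in ((185,460),(245,460),(487,435),(548,435))])
print('short top face z=.076',[rk(B(u,v,.076)) for u,v in ((103,452),(460,450),(140,325),(440,325))])
print('tooth',[rk(B(u,v,.085)) for u,v in ((133,140),(180,140),(430,140),(468,140))])
Q=np.array([C(47,175,.01),C(218,45,.01),C(417,428,.01),C(252,545,.01)]); print(Q.round(4).tolist(),Q.mean(0)); 
x=(Q[0]+Q[1]-Q[2]-Q[3])/2; print(np.linalg.norm(x),np.degrees(np.arctan2(x[1],x[0])))
```

```text
[[0.6019, 0.1163, 0.012], [0.5977, 0.0174, 0.012], [0.4236, 0.1261, 0.012], [0.4182, 0.0262, 0.012]]
ctr [0.51036313 0.07149414 0.012     ] len 0.1791144172129184 wid 0.09895937638013216 0.1000597848127185 yaw -2.9811495633242657
rail [58.5 12.8] [58.4  2.7] [58.5  7.7]
rail [ 8.3 12.8] [8.3 2.4] [8.3 7.6]
rail [-17.8  12.5] [-17.8   2.6] [-17.8   7.5]
board far top [array([80.5, 26.9]), array([80.4, 19.8]), array([ 80.3, -19.2]), array([ 80.5, -27.6])]
board foot ends z.04 [array([26.8, 27.7]), array([26.7, 18.4]), array([ 30.7, -19. ]), array([ 30.8, -28.4])]
short top face z=.076 [array([-58.5,  35.8]), array([-57.8, -28.7]), array([-33.7,  28. ]), array([-33.6, -24.4])]
tooth [array([ 2.1, 27. ]), array([ 2.1, 19.3]), array([  2.2, -21.2]), array([  2.2, -27.4])]
[[0.5993, -0.1061, 0.01], [0.6375, -0.1597, 0.01], [0.5389, -0.2342, 0.01], [0.5055, -0.1747, 0.01]] [ 0.57030337 -0.16869231  0.01      ]
0.11990491285480694 36.64859696884391
```

Measured from the wrist view:
- **Rail:** centre at rack y ≈ +7.6 mm, so the plate's centreline should go to rack y ≈ -0.4.
- **Rack:** centre (0.5105, 0.0716), yaw -3.0°.

Next is the pick. I'll grip the plate across its width, 48 mm from the centre towards the plain end.

```bash
python3 -c "
from h import *
goto([.608,-.1412,.05],-53.2)"
```

```text
t 1.95 tcp [0.4989 0.068  0.1392] zang -93.0 down [-2.4e-03 -6.0e-04 -1.0e+00] gap 0.998559417035565 F [-0.3 -0.4 -0.1]
dx dy dz [ 89.1 120.1 203.2] twist -0.6946
```

>>> send_rows([
  {"dx": 0,"dy": 25,"dz": 45,"twist": -0.15,"hand": 1},
  {"dx": 0,"dy": 51,"dz": 90,"twist": -0.3,"hand": 1},
  {"dx": 0,"dy": 80,"dz": 140,"twist": -0.45,"hand": 1},
  {"dx": 15,"dy": 105,"dz": 180,"twist": -0.6,"hand": 1},
  {"dx": 50,"dy": 120,"dz": 203,"twist": -0.695,"hand": 1},
  {"dx": 89,"dy": 120,"dz": 203,"twist": -0.695,"hand": 1},
  {"dx": 89,"dy": 120,"dz": 203,"twist": -0.695,"hand": 1},
])

```text
t: 2.82
eef_pos: [0.6066, -0.1419, 0.0492]
ee_rot: [0.725, 1.451, -0.728]
force: [-0.0, -0.1, -0.1]
finger_gap: 0.998
```

Run:
```python
from h import *
c=eyes.calibration('wrist'); im=eyes.snapshot('wrist'); np.save('pics/w2.npy',im)
goto([.608,-.1412,.003],-53.2)
crop(im,0,0,512,384,1.5,'pics/w2.png')
for p in [(.608,-.1412,.01)]: print(proj(c,p,True)*1.5)
```

```text
t 2.875 tcp [ 0.6084 -0.1413  0.0513] zang -53.26 down [-1.2e-03 -1.0e-04 -1.0e+00] gap 0.9985651604111659 F [0.3 0.3 0. ]
dx dy dz [48.3 -0.2 -0.3] twist -0.001
[381.60959501 298.76753351]
```

View pics/w2.png

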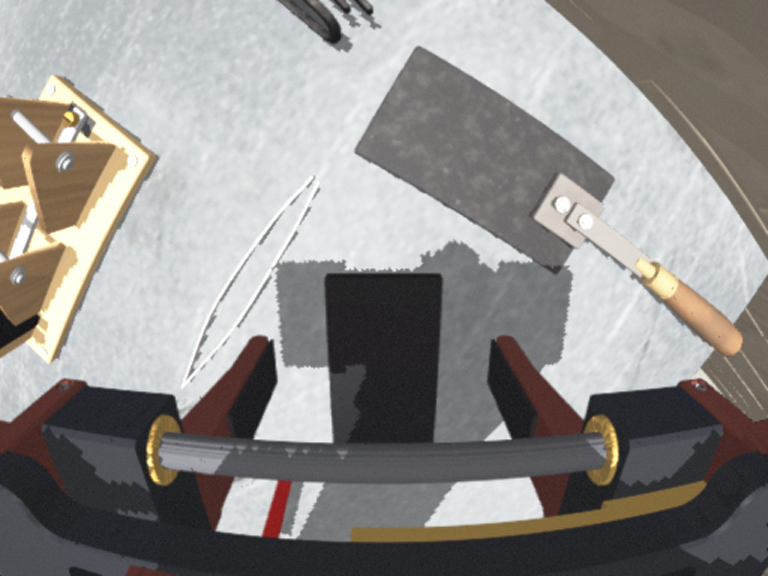

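The plate is centred between the fingers: its far edge runs from (326,275) to (441,275), and the fingertips are at 270 and 495. I'll go down and grip.

>>> send_rows([
  {"dx": 25,"dy": 0,"dz": 0,"twist": 0,"hand": 1},
  {"dx": 40,"dy": 0,"dz": 0,"twist": 0,"hand": 1},
  {"dx": 48,"dy": 0,"dz": 0,"twist": 0,"hand": 1},
  {"dx": 48,"dy": 0,"dz": 0,"twist": 0,"hand": 1},
  {"dx": 48,"dy": 0,"dz": 0,"twist": 0,"hand": -1},
  {"dx": 48,"dy": 0,"dz": 0,"twist": 0,"hand": -1},
  {"dx": 48,"dy": 0,"dz": 0,"twist": 0,"hand": -1},
  {"dx": 48,"dy": 0,"dz": 0,"twist": 0,"hand": -1},
], squeeze=8)

```text
t: 3.88
eef_pos: [0.6091, -0.1405, 0.0029]
ee_rot: [0.724, 1.447, -0.724]
force: [0.1, 0.8, -1.0]
finger_gap: 0.584
```

Run:
```python
from h import *
im=eyes.snapshot('wrist')
goto([.608,-.1412,.003],-53.2)
crop(im,0,0,512,384,1.5,'pics/w3.png')
```

```text
t 3.925 tcp [ 0.609  -0.1405  0.0028] zang -53.17 down [ 1.e-04 -1.e-04 -1.e+00] gap 0.5388374673265363 F [ 0.1  0.2 -0.2]
dx dy dz [-0.2 -1.3 -0. ] twist 0.0004
```

View pics/w3.png

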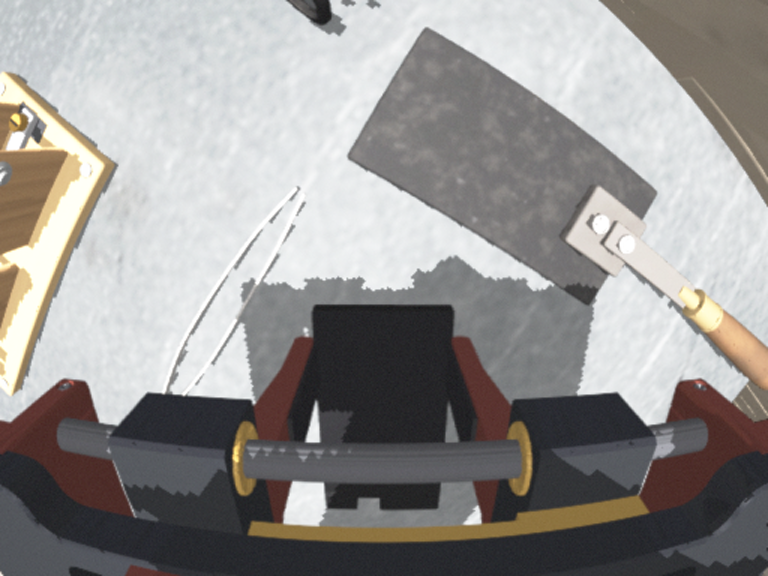

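The fingers are still closing, at (312,340) and (455,340), and the plate is between them.

>>> send_rows([
  {"dx": 0,"dy": 0,"dz": 0,"twist": 0,"hand": -1},
  {"dx": 0,"dy": 0,"dz": 0,"twist": 0,"hand": -1},
  {"dx": 0,"dy": 0,"dz": 0,"twist": 0,"hand": -1},
  {"dx": 0,"dy": 0,"dz": 0,"twist": 0,"hand": -1},
], squeeze=8)

```text
t: 4.42
eef_pos: [0.609, -0.1404, 0.0028]
ee_rot: [0.724, 1.447, -0.724]
force: [0.1, -0.3, -1.3]
finger_gap: 0.081
```

Run:
```python
from h import *
im=eyes.snapshot('wrist')
goto([.608,-.1412,.003],-53.2)
crop(im,0,0,512,384,1.5,'pics/w4.png')
```

```text
t 4.475 tcp [ 0.609  -0.1404  0.0027] zang -53.17 down [-0.  0. -1.] gap 0.03951520878151139 F [0.5 0.5 0.1]
dx dy dz [-0.3 -1.3  0. ] twist 0.0005
```

View pics/w4.png

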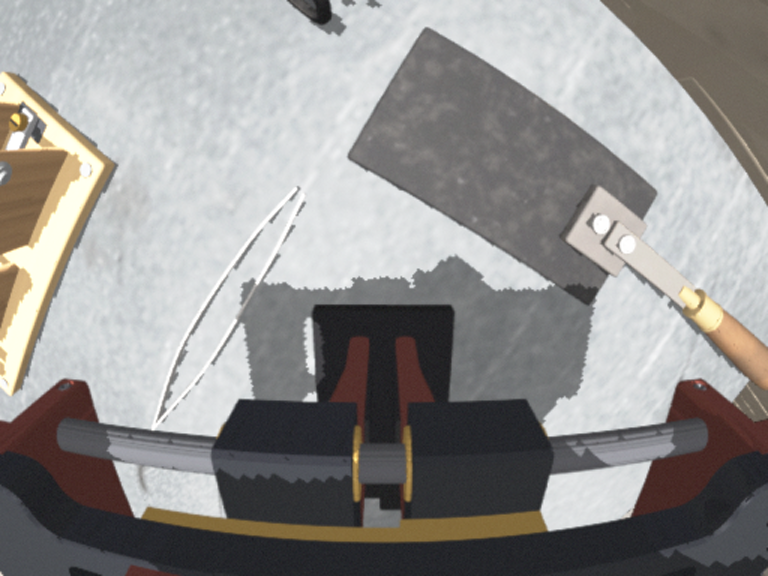

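The fingers closed above the plate (tips at (357,338) and (405,338)), so the tips are higher than I assumed. I'll check where the TCP projects.

Run:
```python
from h import *
s=telemetry.state(); M=R.from_rotvec(s['ee_rot']).as_matrix(); c=eyes.calibration('wrist')
for b in (0,10,19,30,40):
  for w in (-10,0,10):
    p=s['eef_pos']-M[:,0]*b/1000+M[:,1]*w/1000; print(b,w,(proj(c,p,True)*1.5).round(1))
print(M.T@(c['pose'][:3,3]-s['eef_pos']))
# plate end corners on z=.01
for u,v in ((313,306),(453,306)): print(onz(c,u/1.5,v/1.5,.01,True).round(4), onz(c,u/1.5,v/1.5,.0,True).round(4))
im=eyes.snapshot('scene'); crop(im,170,130,300,230,6,'pics/s4.png')
```

```text
0 -10 [380.8 346.7]
0 0 [380.8 327.7]
0 10 [380.8 308. ]
10 -10 [380.8 355.5]
10 0 [380.8 335.8]
10 10 [380.8 315.4]
19 -10 [380.8 364. ]
19 0 [380.8 343.8]
19 10 [380.8 322.6]
30 -10 [380.7 375.5]
30 0 [380.7 354.5]
30 10 [380.7 332.4]
40 -10 [380.7 387. ]
40 0 [380.7 365.2]
40 10 [380.7 342.2]
[-0.19875859  0.08002988  0.00031241]
[ 0.6012 -0.1075  0.01  ] [ 0.5974 -0.1082  0.    ]
[ 0.6396 -0.1588  0.01  ] [ 0.6379 -0.1622  0.    ]
```

View pics/s4.png

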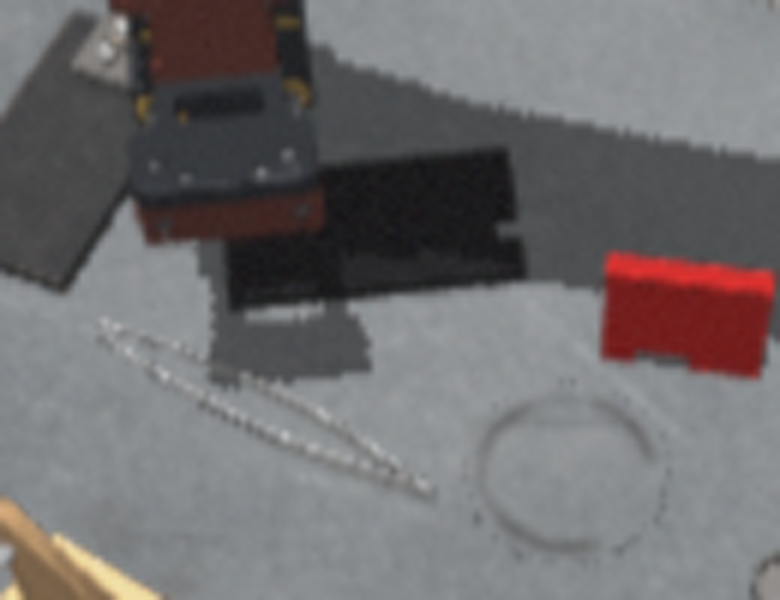

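Run:
```python
from h import *
s=telemetry.state(); M=R.from_rotvec(s['ee_rot']).as_matrix(); c=eyes.calibration('wrist')
for b,w in ((0,0),(0,-5),(5,-3),(9,0),(10,0),(19,4),(30,8),(36,10)):
    print(b,w,[(proj(c,s['eef_pos']+M@np.array([-b,w,z])/1000,True)*1.5).round(0).tolist() for z in (-44,44,-57,57)])
im=eyes.snapshot('wrist'); crop(im,190,190,320,290,6,'pics/w5.png')
im=np.load('pics/w2.npy'); crop(im,140,190,370,300,3.4,'pics/w5b.png')
```

```text
0 0 [[290.0, 327.0], [471.0, 327.0], [265.0, 327.0], [497.0, 327.0]]
0 -5 [[291.0, 337.0], [471.0, 337.0], [266.0, 336.0], [496.0, 336.0]]
5 -3 [[289.0, 337.0], [473.0, 337.0], [263.0, 336.0], [499.0, 336.0]]
9 0 [[287.0, 334.0], [475.0, 334.0], [260.0, 334.0], [501.0, 334.0]]
10 0 [[286.0, 335.0], [475.0, 335.0], [260.0, 335.0], [502.0, 335.0]]
19 4 [[282.0, 335.0], [480.0, 335.0], [254.0, 334.0], [508.0, 334.0]]
30 8 [[276.0, 336.0], [486.0, 336.0], [246.0, 335.0], [515.0, 335.0]]
36 10 [[272.0, 337.0], [490.0, 337.0], [242.0, 336.0], [520.0, 337.0]]
```

View pics/w5.png

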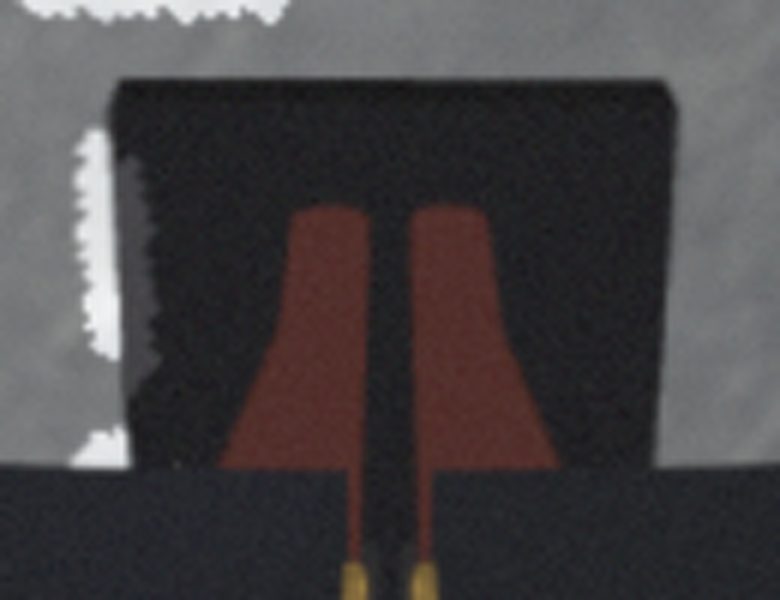

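View pics/w5b.png

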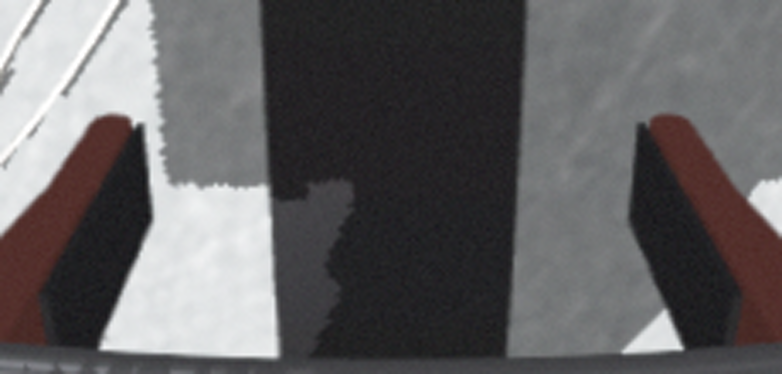

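The pads' lower edge, from (273,339) to (277,380), fits points about 36 mm behind the reported TCP. The 88 mm opening gives the same figure. So the real fingertips seem to be about 35 mm higher than the reported TCP. I'll reopen and descend in small steps, watching the force.

>>> send_rows([
  {"dx": 0,"dy": 0,"dz": 0,"twist": 0,"hand": 1},
  {"dx": 0,"dy": 0,"dz": 0,"twist": 0,"hand": 1},
  {"dx": 0,"dy": 0,"dz": 0,"twist": 0,"hand": 1},
  {"dx": 0,"dy": 0,"dz": 0,"twist": 0,"hand": 1},
  {"dx": 0,"dy": 0,"dz": 0,"twist": 0,"hand": 1},
  {"dx": 0,"dy": 0,"dz": 0,"twist": 0,"hand": 1},
  {"dx": 0,"dy": 0,"dz": 0,"twist": 0,"hand": 1},
  {"dx": 0,"dy": 0,"dz": 0,"twist": 0,"hand": 1},
  {"dx": 3,"dy": 0,"dz": 0,"twist": 0,"hand": 1},
  {"dx": 6,"dy": 0,"dz": 0,"twist": 0,"hand": 1},
])

```text
t: 5.82
eef_pos: [0.6089, -0.1404, -0.0035]
ee_rot: [0.724, 1.447, -0.724]
force: [-0.7, -0.0, -0.1]
finger_gap: 0.998
```

The reported z is -3.5 mm with no contact force, so the offset is real. Going further down.

>>> send_rows([
  {"dx": 5,"dy": 0,"dz": 0,"twist": 0,"hand": 1},
  {"dx": 10,"dy": 0,"dz": 0,"twist": 0,"hand": 1},
  {"dx": 14,"dy": 0,"dz": 0,"twist": 0,"hand": 1},
  {"dx": 17,"dy": 0,"dz": 0,"twist": 0,"hand": 1},
  {"dx": 19,"dy": 0,"dz": 0,"twist": 0,"hand": 1},
  {"dx": 19,"dy": 0,"dz": 0,"twist": 0,"hand": 1},
])

```text
t: 6.58
eef_pos: [0.6089, -0.1404, -0.0223]
ee_rot: [0.724, 1.447, -0.724]
force: [0.5, -0.1, -0.0]
finger_gap: 1.002
```

Run:
```python
from h import *
goto([.608,-.1412,-.03],-53.2)
im=eyes.snapshot('wrist'); crop(im,0,0,512,384,1.5,'pics/w6.png')
```

```text
t 6.575 tcp [ 0.6089 -0.1404 -0.0223] zang -53.17 down [-1.e-04  0.e+00 -1.e+00] gap 1.0024017373671876 F [ 0.5 -0.1 -0. ]
dx dy dz [ 7.7 -1.2  0. ] twist 0.0005
```

View pics/w6.png

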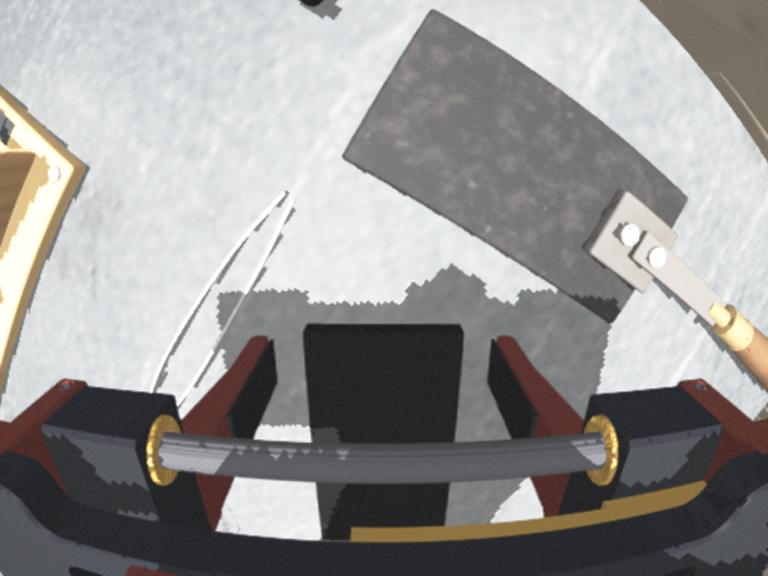

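No contact yet. The plate edge at row 325 still looks deeper than the tips at row 339. Continuing.

>>> send_rows([
  {"dx": 3,"dy": 0,"dz": 0,"twist": 0,"hand": 1},
  {"dx": 6,"dy": 0,"dz": 0,"twist": 0,"hand": 1},
  {"dx": 8,"dy": 0,"dz": 0,"twist": 0,"hand": 1},
  {"dx": 9,"dy": 0,"dz": 0,"twist": 0,"hand": 1},
  {"dx": 9,"dy": 0,"dz": 0,"twist": 0,"hand": 1},
])

```text
t: 7.25
eef_pos: [0.609, -0.1404, -0.0313]
ee_rot: [0.724, 1.447, -0.724]
force: [0.3, -1.4, -0.3]
finger_gap: 1.001
```

>>> send_rows([
  {"dx": 1,"dy": 0,"dz": 0,"twist": 0,"hand": 1},
  {"dx": 2,"dy": 0,"dz": 0,"twist": 0,"hand": 1},
  {"dx": 2,"dy": 0,"dz": 0,"twist": 0,"hand": 1},
])

```text
t: 7.62
eef_pos: [0.609, -0.1405, -0.0333]
ee_rot: [0.724, 1.447, -0.724]
force: [-0.0, 0.2, -0.2]
finger_gap: 1.003
```

>>> send_rows([
  {"dx": 0,"dy": 0,"dz": 0,"twist": 0,"hand": -1},
  {"dx": 0,"dy": 0,"dz": 0,"twist": 0,"hand": -1},
  {"dx": 0,"dy": 0,"dz": 0,"twist": 0,"hand": -1},
  {"dx": 0,"dy": 0,"dz": 0,"twist": 0,"hand": -1},
  {"dx": 0,"dy": 0,"dz": 0,"twist": 0,"hand": -1},
  {"dx": 0,"dy": 0,"dz": 0,"twist": 0,"hand": -1},
], squeeze=8)

```text
t: 8.38
eef_pos: [0.6091, -0.1405, -0.0332]
ee_rot: [0.724, 1.447, -0.724]
force: [0.1, 0.8, -0.1]
finger_gap: 0.752
```

Run:
```python
from h import *
goto([.608,-.1412,-.03],-53.2)
im=eyes.snapshot('wrist'); crop(im,140,150,370,340,3.4,'pics/w7.png')
```

```text
t 8.375 tcp [ 0.6091 -0.1405 -0.0332] zang -53.17 down [ 1.e-04 -1.e-04 -1.e+00] gap 0.7515242017803245 F [ 0.1  0.8 -0.1]
dx dy dz [-3.2 -1.3 -0. ] twist 0.0005
```

View pics/w7.png

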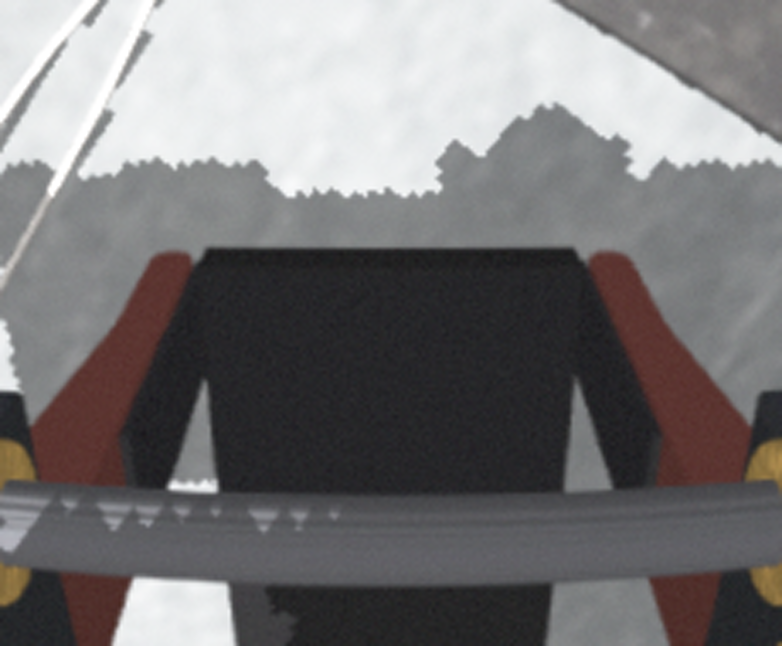

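The plate is gripped: the gap of 0.752 equals 66 mm. I'll lift it and see how it hangs.

>>> send_rows([
  {"dx": 0,"dy": 0,"dz": 0,"twist": 0,"hand": -1},
  {"dx": -10,"dy": 0,"dz": 0,"twist": 0,"hand": -1},
  {"dx": -25,"dy": 0,"dz": 0,"twist": 0,"hand": -1},
  {"dx": -45,"dy": 0,"dz": 0,"twist": 0,"hand": -1},
  {"dx": -65,"dy": 0,"dz": 0,"twist": 0,"hand": -1},
  {"dx": -85,"dy": 0,"dz": 0,"twist": 0,"hand": -1},
  {"dx": -95,"dy": 0,"dz": 0,"twist": 0,"hand": -1},
  {"dx": -95,"dy": 0,"dz": 0,"twist": 0,"hand": -1},
], squeeze=8)

```text
t: 9.43
eef_pos: [0.6112, -0.1397, 0.0637]
ee_rot: [0.725, 1.443, -0.721]
force: [3.9, 2.7, 5.5]
finger_gap: 0.747
```

Run:
```python
from h import *
goto([.608,-.1412,.1],-53.2)
im=eyes.snapshot('wrist'); crop(im,0,0,512,384,1.5,'pics/w8.png')
im=eyes.snapshot('scene'); crop(im,150,90,320,220,4.5,'pics/s8.png')
```

```text
t 9.425 tcp [ 0.6112 -0.1397  0.0637] zang -53.16 down [ 4.8e-03  4.0e-04 -1.0e+00] gap 0.747236537263513 F [3.9 2.7 5.5]
dx dy dz [-36.3  -3.3  -0.7] twist 0.0007
```

View pics/w8.png

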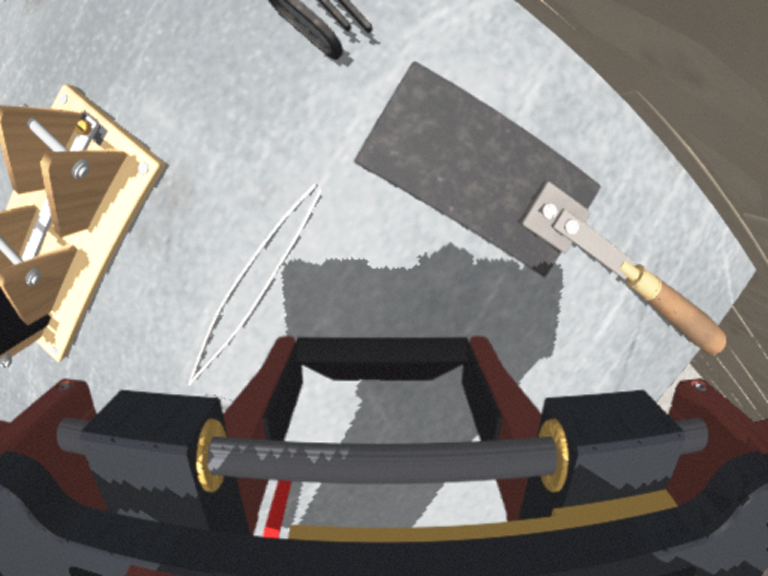

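View pics/s8.png

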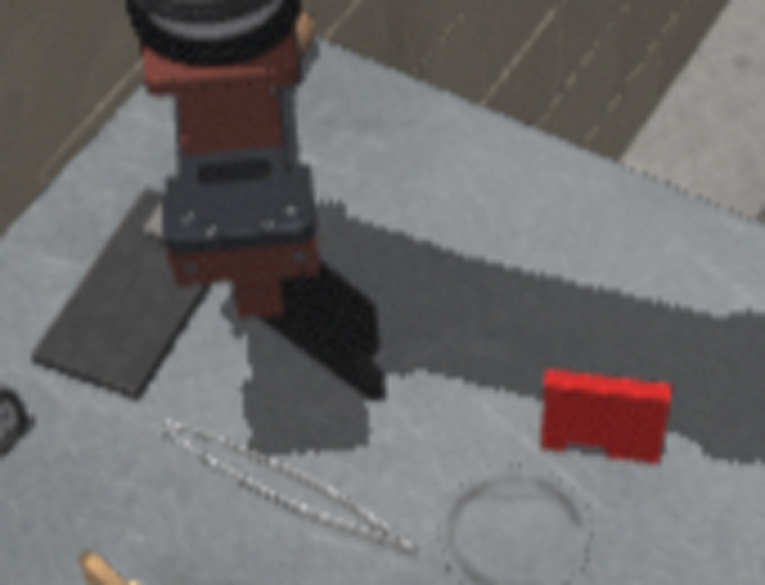

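The plate drooped nicely, with its foot still braced on the bench. I'll lift it clear.

>>> send_rows([
  {"dx": -10,"dy": 0,"dz": 0,"twist": 0,"hand": -1},
  {"dx": -25,"dy": 0,"dz": 0,"twist": 0,"hand": -1},
  {"dx": -45,"dy": 0,"dz": 0,"twist": 0,"hand": -1},
  {"dx": -60,"dy": 0,"dz": 0,"twist": 0,"hand": -1},
  {"dx": -65,"dy": 0,"dz": 0,"twist": 0,"hand": -1},
  {"dx": -65,"dy": 0,"dz": 0,"twist": 0,"hand": -1},
  {"dx": -65,"dy": 0,"dz": 0,"twist": 0,"hand": -1},
], squeeze=8)

```text
t: 10.4
eef_pos: [0.6084, -0.1404, 0.1261]
ee_rot: [0.724, 1.448, -0.725]
force: [-0.6, -0.2, -2.8]
finger_gap: 0.75
```

Run:
```python
from h import *
goto([.608,-.1412,.1],-93)
im=eyes.snapshot('wrist'); crop(im,0,0,512,384,1.5,'pics/w9.png')
im=eyes.snapshot('scene'); crop(im,150,60,320,220,3.7,'pics/s9.png')
```

```text
t 10.4 tcp [ 0.6084 -0.1404  0.1261] zang -53.17 down [-1.2e-03  1.0e-04 -1.0e+00] gap 0.7497322110438036 F [-0.6 -0.2 -2.8]
dx dy dz [26.1 -0.8  0.4] twist 0.6951
```

View pics/w9.png

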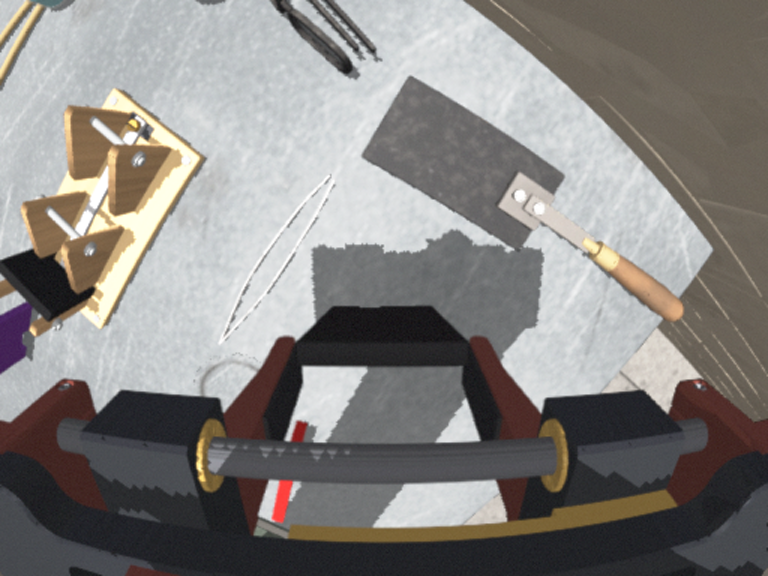

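View pics/s9.png

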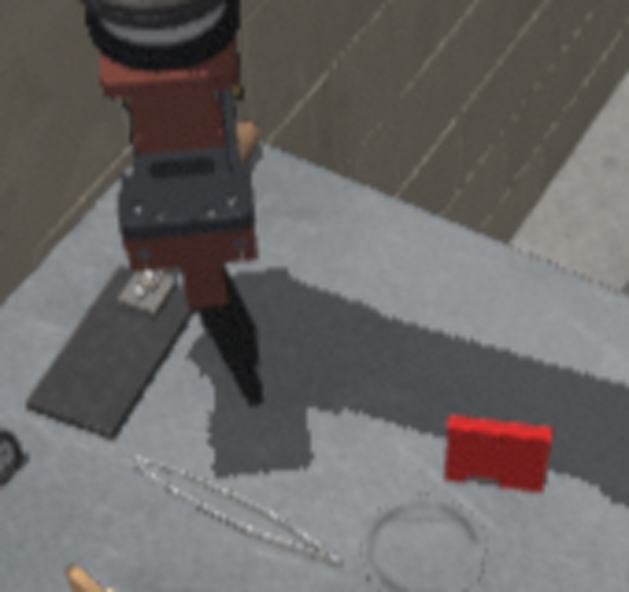

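The plate hangs almost vertically. In the wrist view its top end is at rows 340–365 and its foot edge runs from (330,308) to (433,308). I'll compute the tilt and pivot.

Run:
```python
from h import *
from scipy.optimize import brentq
s=telemetry.state(); M=R.from_rotvec(s['ee_rot']).as_matrix(); c=eyes.calibration('wrist')
def tr(u,v):
    o,d=ray(c,u/1.5,v/1.5,True); return M.T@(o-s['eef_pos'])*1000, M.T@d
o,d1=tr(383,341); _,d2=tr(382,308); _,d3=tr(383,365)
# top edge +z/-z corners: width 66 => depth from pixel span
for (a,b,v) in ((297,471,341),(331,433,308),(303,464,365)):
    _,da=tr(a,v); _,db=tr(b,v); t=66/abs(da[2]-db[2]) if True else 0
    print('by width: point', (o+da*t).round(1),(o+db*t).round(1))
im=eyes.snapshot('wrist'); crop(im,180,190,330,260,5,'pics/w9c.png')
```

```text
by width: point [-45.3  12.6 -31.8] [-45.7  12.8  34.2]
by width: point [ 72.3 -15.5 -32.4] [ 72.3 -15.4  33.6]
by width: point [-36.4  -2.  -31.9] [-36.7  -1.9  34.1]
```

View pics/w9c.png

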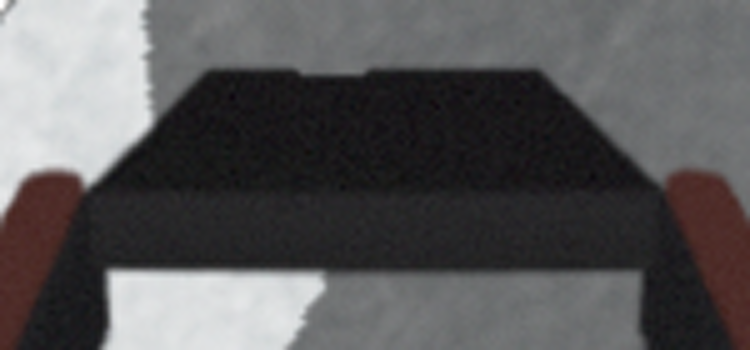

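The plate leans 13.5° with its foot towards the rack's -x, as wanted. I'll carry it over the slot.

```bash
cat >> h.py <<'E'
C0=np.array([.5105,.0716]); a0=np.radians(-2.98); EX=np.array([np.cos(a0),np.sin(a0)]); EY=np.array([-EX[1],EX[0]])
def rw(x,y,z): q=C0+EX*x/1000+EY*y/1000; return [q[0],q[1],z/1000]
def tr_rack():
    p=telemetry.state()['eef_pos']; q=p[:2]-C0; return np.round([q@EX*1000,q@EY*1000,p[2]*1000],1)
E
python3 -c "
from h import *
goto(rw(32.5,.5,190),-92.98)"
```

```text
t 10.55 tcp [ 0.6086 -0.1403  0.1261] zang -53.17 down [-1.1e-03  3.0e-04 -1.0e+00] gap 0.7514979199050094 F [ 0.4  0.7 -2.9]
dx dy dz [ -63.8   73.8 -208.1] twist 0.6948
```

>>> send_rows([
  {"dx": -20,"dy": 0,"dz": 0,"twist": 0,"hand": -1},
  {"dx": -42,"dy": 5,"dz": -15,"twist": 0.05,"hand": -1},
  {"dx": -60,"dy": 14,"dz": -40,"twist": 0.15,"hand": -1},
  {"dx": -64,"dy": 27,"dz": -75,"twist": 0.27,"hand": -1},
  {"dx": -64,"dy": 40,"dz": -113,"twist": 0.39,"hand": -1},
  {"dx": -64,"dy": 54,"dz": -152,"twist": 0.51,"hand": -1},
  {"dx": -64,"dy": 65,"dz": -183,"twist": 0.62,"hand": -1},
  {"dx": -64,"dy": 72,"dz": -202,"twist": 0.68,"hand": -1},
  {"dx": -64,"dy": 74,"dz": -208,"twist": 0.695,"hand": -1},
  {"dx": -64,"dy": 74,"dz": -208,"twist": 0.695,"hand": -1},
], squeeze=8)

```text
t: 11.8
eef_pos: [0.544, 0.0702, 0.1915]
ee_rot: [1.247, 1.184, -1.246]
force: [0.0, -0.1, -2.1]
finger_gap: 0.75
```

>>> send_rows([
  {"dx": 0,"dy": 0,"dz": 0,"twist": 0,"hand": -1},
])

```text
t: 11.92
eef_pos: [0.544, 0.0691, 0.1909]
ee_rot: [1.248, 1.183, -1.248]
force: [-0.4, -0.2, -2.0]
finger_gap: 0.755
```

Run:
```python
from h import *
goto(rw(32.5,.5,190),-92.98); print(tr_rack())
im=eyes.snapshot('wrist'); crop(im,0,0,512,384,1.5,'pics/w10.png'); crop(im,180,170,330,260,5,'pics/w10c.png')
im=eyes.snapshot('scene'); crop(im,120,160,270,300,4,'pics/s10.png')
```

```text
t 11.925 tcp [0.544  0.0691 0.1909] zang -93.06 down [ 3.e-04 -5.e-04 -1.e+00] gap 0.755231920895249 F [-0.4 -0.2 -2. ]
dx dy dz [ 0.9 -1.1 -1.3] twist -0.0014
[ 33.6  -0.8 190.9]
```

View pics/w10.png

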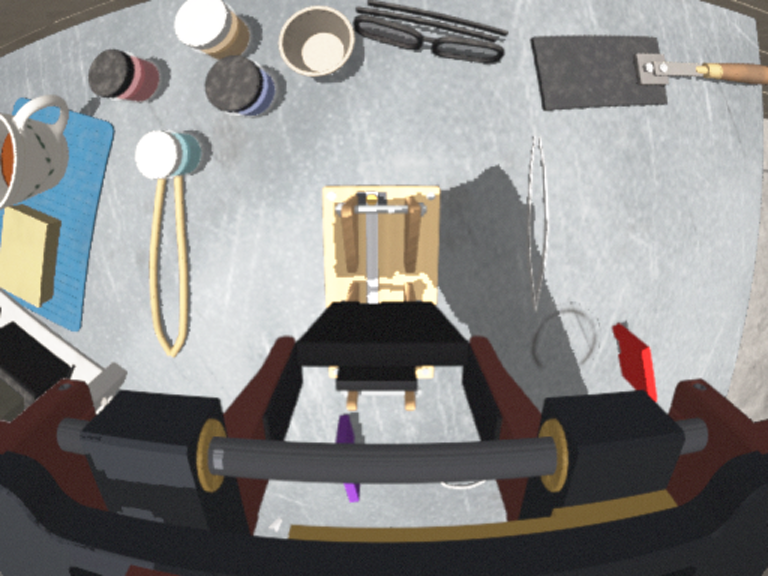

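View pics/w10c.png

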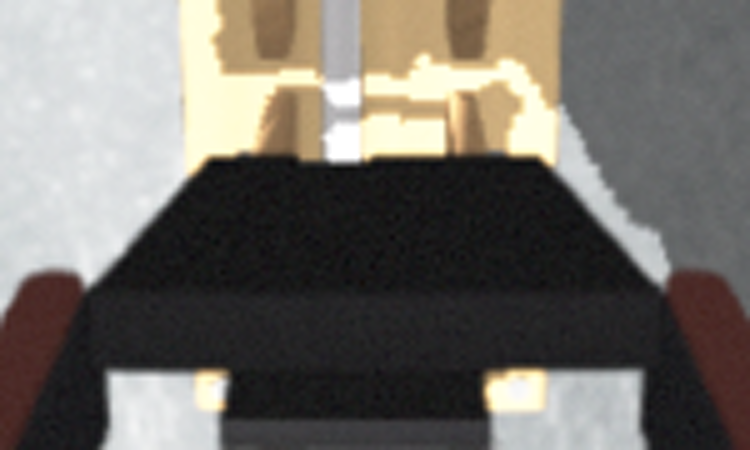

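View pics/s10.png

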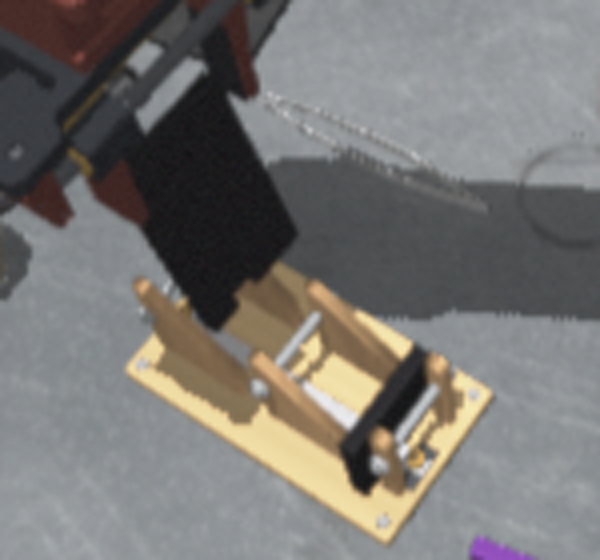

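The plate is above the slot, with its foot notch at crop x ≈ 300–365 and the rail at 325–360. I'll lower the foot to about z = 50 mm.

>>> send_rows([
  {"dx": 12,"dy": -1,"dz": -1,"twist": 0,"hand": -1},
  {"dx": 30,"dy": -1,"dz": -1,"twist": 0,"hand": -1},
  {"dx": 48,"dy": -1,"dz": -1,"twist": 0,"hand": -1},
  {"dx": 62,"dy": -1,"dz": -1,"twist": 0,"hand": -1},
  {"dx": 69,"dy": -1,"dz": -1,"twist": 0,"hand": -1},
  {"dx": 69,"dy": -1,"dz": -1,"twist": 0,"hand": -1},
  {"dx": 69,"dy": -1,"dz": -1,"twist": 0,"hand": -1},
], squeeze=8)

```text
t: 12.9
eef_pos: [0.5431, 0.0717, 0.1223]
ee_rot: [1.248, 1.184, -1.247]
force: [0.2, 0.3, -2.2]
finger_gap: 0.753
```

Run:
```python
from h import *
goto(rw(32.5,.5,122),-92.98); print(tr_rack())
im=eyes.snapshot('wrist'); crop(im,180,130,330,260,5,'pics/w11c.png')
im=eyes.snapshot('scene'); crop(im,120,160,270,300,4,'pics/s11.png')
```

```text
t 12.9 tcp [0.5431 0.0717 0.1223] zang -92.99 down [ 1.e-03  2.e-04 -1.e+00] gap 0.7532861773770247 F [ 0.2  0.3 -2.2]
dx dy dz [ 0.3 -0.1  1.3] twist -0.0001
[ 32.6   1.8 122.3]
```

View pics/w11c.png

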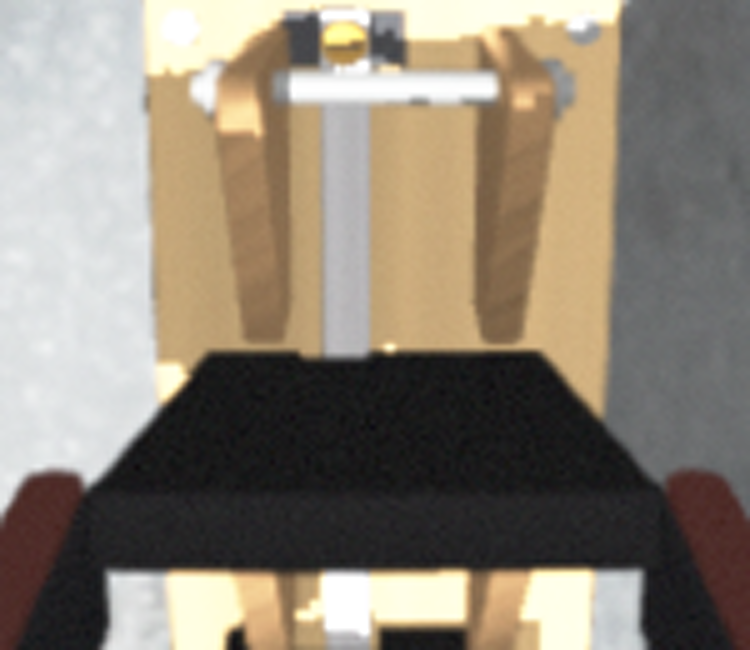

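View pics/s11.png

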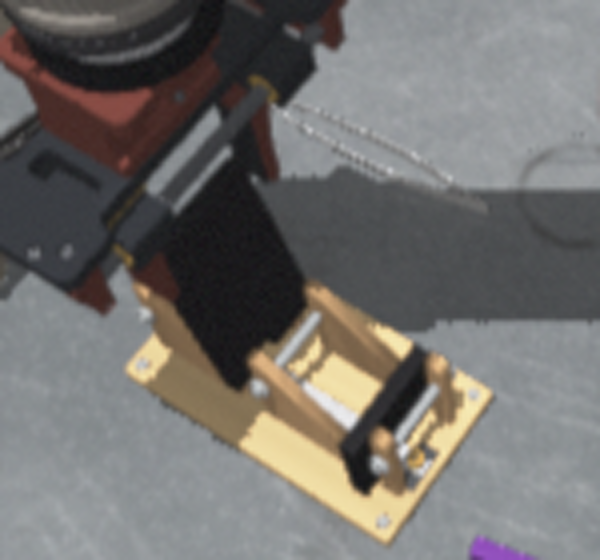

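Comparing depths, the notch sits about 1.5 mm too far towards +y relative to the rail. That agrees with the TCP target, so I'll shift 1.4 mm and lower to just above the rail.

>>> send_rows([
  {"dx": 6,"dy": 0,"dz": 1,"twist": 0,"hand": -1},
  {"dx": 13,"dy": 0,"dz": 1.4,"twist": 0,"hand": -1},
  {"dx": 20,"dy": 0,"dz": 1.4,"twist": 0,"hand": -1},
  {"dx": 26,"dy": 0,"dz": 1.4,"twist": 0,"hand": -1},
  {"dx": 26,"dy": 0,"dz": 1.4,"twist": 0,"hand": -1},
  {"dx": 26,"dy": 0,"dz": 1.4,"twist": 0,"hand": -1},
], squeeze=8)

```text
t: 13.75
eef_pos: [0.5424, 0.0701, 0.0957]
ee_rot: [1.247, 1.184, -1.248]
force: [-0.8, -0.5, -2.6]
finger_gap: 0.749
```

Run:
```python
from h import *
goto(rw(32.5,.5,96),-92.98); print(tr_rack())
im=eyes.snapshot('wrist'); crop(im,180,130,330,260,5,'pics/w12c.png')
```

```text
t 13.75 tcp [0.5424 0.0701 0.0957] zang -92.99 down [-3.e-04 -0.e+00 -1.e+00] gap 0.7493717819834342 F [-0.8 -0.5 -2.6]
dx dy dz [-0.3  0.5 -0.3] twist -0.0001
[32.   0.2 95.7]
```

View pics/w12c.png

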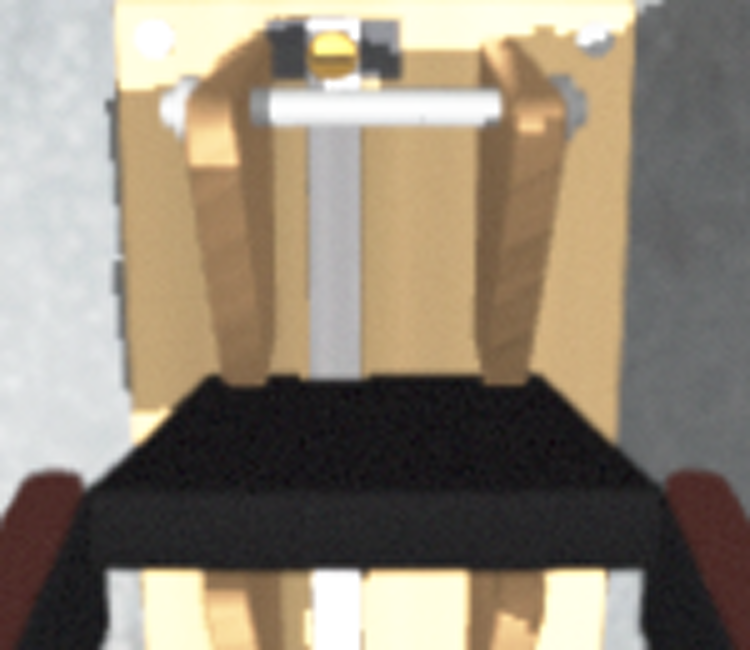

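The notch (≈302–369) and the rail (310–361) are now concentric at nearly equal depth. I'll recheck the tilt.

Run:
```python
from h import *
s=telemetry.state(); M=R.from_rotvec(s['ee_rot']).as_matrix(); c=eyes.calibration('wrist')
def tr(u,v):
    o,d=ray(c,u,v,True); return M.T@(o-s['eef_pos'])*1000, M.T@d
top=None
for name,a,b,v,y0 in (('now',212,545,378,130),('now top',93,657,490,130),('w11',207,543,352,130),('w10',210,542,157,170),('w9',208,541,70,190)):
    v=y0+(v+.5)/5-.5; o,da=tr(180+a/5,v); _,db=tr(180+b/5,v); d=(da+db)/2
    t=66/abs(da[2]-db[2]); 
    # circle: distance 125 from top edge (-45.5,12.7)
    T=np.array([-45.5,12.7]); oo=o[:2]-T; dd=d[:2]; A=dd@dd;B=2*oo@dd;Cc=oo@oo-125**2; t2=(-B+np.sqrt(B*B-4*A*Cc))/2/A
    p=o+d*t2; print(name,'width:',(o+d*t).round(1),'len:',p.round(1),'tilt',np.degrees(np.arctan2(12.7-p[1],p[0]+45.5)).round(1))
```

```text
now width: [ 78.1 -17.2   1.6] len: [ 76.1 -16.4   1.6] tilt 13.5
now top width: [-41.1  10.8   0.7] len: [ 68.9 -37.6   0.9] tilt 23.7
w11 width: [ 77.2 -11.4   0.9] len: [ 77.2 -11.4   0.9] tilt 11.1
w10 width: [ 80.3 -13.5   1.1] len: [ 77.  -12.4   1.1] tilt 11.6
w9 width: [ 78.6 -15.6   0.8] len: [ 76.4 -14.9   0.8] tilt 12.7
```

The foot is in the slot (x ≈ 16, z ≈ 20) and touching the far wall. Next I swing the top upright towards -x, rising slightly so the notch stays above the rail.

>>> send_rows([
  {"dx": -1,"dy": -3,"dz": 0,"twist": 0,"hand": -1},
  {"dx": -2,"dy": -6,"dz": 0,"twist": 0,"hand": -1},
  {"dx": -3,"dy": -9,"dz": 0,"twist": 0,"hand": -1},
  {"dx": -3,"dy": -12,"dz": 0,"twist": 0,"hand": -1},
  {"dx": -3,"dy": -15,"dz": 0,"twist": 0,"hand": -1},
  {"dx": -3,"dy": -18,"dz": 0,"twist": 0,"hand": -1},
  {"dx": -3,"dy": -18,"dz": 0,"twist": 0,"hand": -1},
], squeeze=8)

```text
t: 14.68
eef_pos: [0.5244, 0.071, 0.0988]
ee_rot: [1.247, 1.184, -1.248]
force: [0.2, -0.2, -2.8]
finger_gap: 0.752
```

Run:
```python
from h import *
goto(rw(14,.5,96),-92.98); print(tr_rack())
im=eyes.snapshot('wrist'); crop(im,180,130,330,260,5,'pics/w13c.png')
im=eyes.snapshot('scene'); crop(im,120,160,270,300,4,'pics/s13.png')
```

```text
t 14.675 tcp [0.5244 0.071  0.0988] zang -92.99 down [-0. -0. -1.] gap 0.7515180308504901 F [ 0.2 -0.2 -2.8]
dx dy dz [ 2.8  0.1 -0.3] twist -0.0001
[13.9  0.2 98.8]
```

View pics/w13c.png

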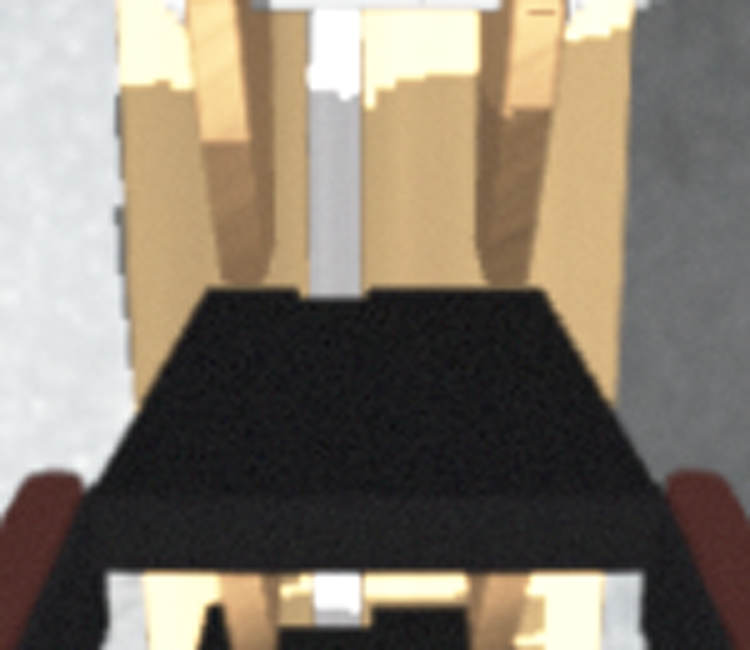

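View pics/s13.png

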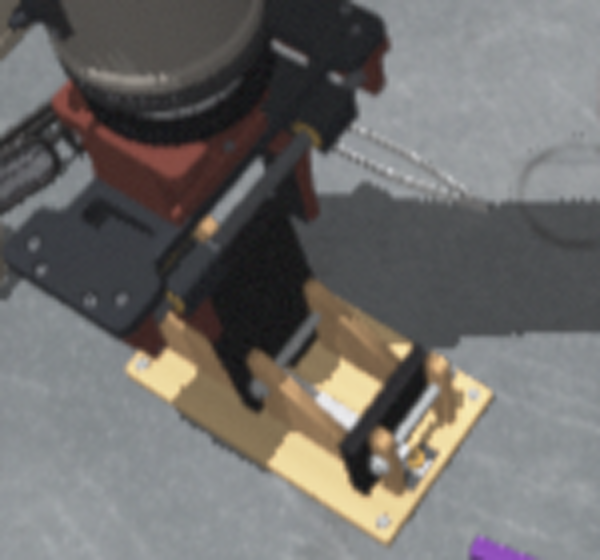

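The plate is nearly upright and the notch (302–368) is centred over the rail (308–362). I'll lower it to the base.

>>> send_rows([
  {"dx": 2,"dy": 0,"dz": 0,"twist": 0,"hand": -1},
  {"dx": 4,"dy": 0,"dz": 0,"twist": 0,"hand": -1},
  {"dx": 6,"dy": -1,"dz": 0,"twist": 0,"hand": -1},
  {"dx": 7,"dy": -2,"dz": 0,"twist": 0,"hand": -1},
  {"dx": 8,"dy": -2,"dz": 0,"twist": 0,"hand": -1},
  {"dx": 9,"dy": -2,"dz": 0,"twist": 0,"hand": -1},
  {"dx": 9,"dy": -2,"dz": 0,"twist": 0,"hand": -1},
], squeeze=8)

```text
t: 15.65
eef_pos: [0.524, 0.0711, 0.0909]
ee_rot: [1.249, 1.182, -1.246]
force: [-0.3, -0.8, 5.3]
finger_gap: 0.751
```

Run:
```python
from h import *
goto(rw(14,.5,96),-92.98); print(tr_rack())
im=eyes.snapshot('wrist'); crop(im,180,130,330,260,5,'pics/w14c.png')
```

```text
t 15.65 tcp [0.524  0.0711 0.0909] zang -93.0 down [ 0.0027  0.     -1.    ] gap 0.7512430883834865 F [-0.3 -0.8  5.3]
dx dy dz [-5.1  0.5 -0.3] twist -0.0004
[13.5  0.2 90.9]
```

View pics/w14c.png

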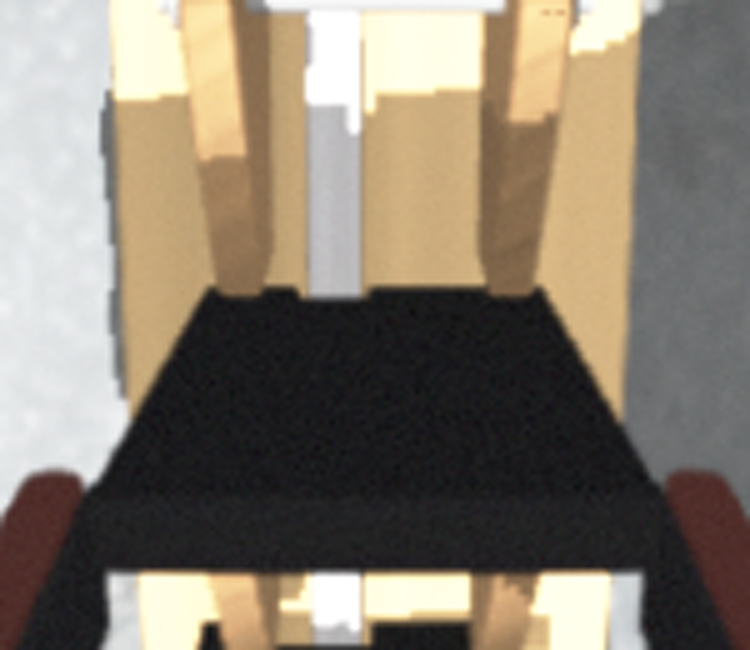

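Run:
```python
from h import *
s=telemetry.state(); M=R.from_rotvec(s['ee_rot']).as_matrix(); c=eyes.calibration('wrist')
v=lambda r:130+(r+.5)/5-.5
def row(a,b,r):
    o,da=ray(c,180+a/5,v(r),True);_,db=ray(c,180+b/5,v(r),True); w=abs((M.T@(da-db))[2]); return o,(da+db)/2,.066/w
o,d,t=row(210,543,290); F=o+d*t
o,d2,t2=row(93,657,492); T=o+d2*t2
def rk(p): q=p[:2]-C0; return np.round([q@EX*1000,q@EY*1000,p[2]*1000],1)
print('foot by width',rk(F),'top',rk(T),np.linalg.norm(F-T))
for z in (.012,.018): print('foot ray at z',z,rk(o+d*(z-o[2])/d[2]))
for z in (.137,.143): print('top ray at z',z,rk(o+d2*(z-o[2])/d2[2]))
```

```text
foot by width [13.1 -1.   7.5] top [ 23.9  -0.5 132.1] 0.12499604629427571
foot ray at z 0.012 [14.4 -1.  12. ]
foot ray at z 0.018 [16.1 -0.9 18. ]
top ray at z 0.137 [ 26.1  -0.5 137. ]
top ray at z 0.143 [ 28.7  -0.5 143. ]
```

By these rays the foot is on the base (estimated z ≈ 8–12 mm; a plate sitting on the rail would be at 18), and the tilt is about 5°. I'll ease off the push, bring the top the last 9 mm to the wall, then open.

>>> send_rows([
  {"dx": -1,"dy": -2,"dz": 0,"twist": 0,"hand": -1},
  {"dx": -1,"dy": -4,"dz": 0,"twist": 0,"hand": -1},
  {"dx": -1,"dy": -6,"dz": 0,"twist": 0,"hand": -1},
  {"dx": 0,"dy": -8,"dz": 0,"twist": 0,"hand": -1},
  {"dx": 0,"dy": -9,"dz": 0,"twist": 0,"hand": -1},
  {"dx": 0,"dy": -9,"dz": 0,"twist": 0,"hand": -1},
], squeeze=6)

```text
t: 16.45
eef_pos: [0.5143, 0.0717, 0.0905]
ee_rot: [1.249, 1.183, -1.246]
force: [0.1, 0.0, 6.0]
finger_gap: 0.752
```

Run:
```python
from h import *
goto(rw(5,.5,92),-92.98); print(tr_rack())
im=eyes.snapshot('wrist'); crop(im,180,110,330,260,4,'pics/w15c.png')
im=eyes.snapshot('scene'); crop(im,120,160,270,300,4,'pics/s15.png')
```

```text
t 16.45 tcp [0.5143 0.0717 0.0905] zang -93.0 down [ 1.8e-03  1.0e-04 -1.0e+00] gap 0.7516472288160206 F [0.1 0.  6. ]
dx dy dz [-1.5  1.2 -0.2] twist -0.0003
[ 3.8  0.3 90.5]
```

View pics/w15c.png

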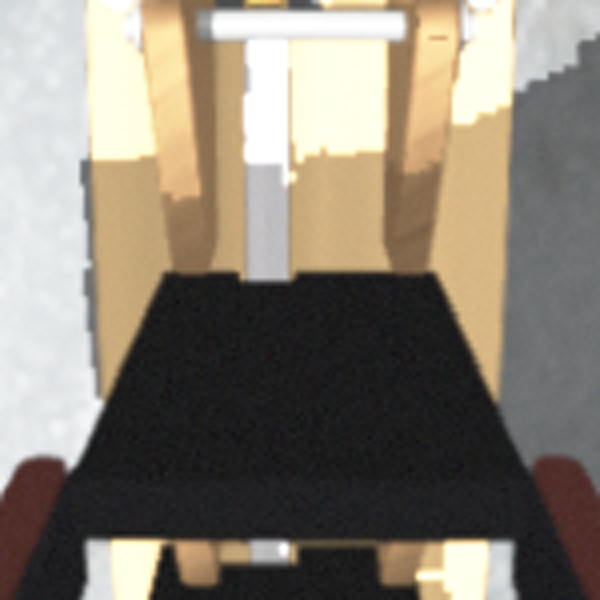

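View pics/s15.png

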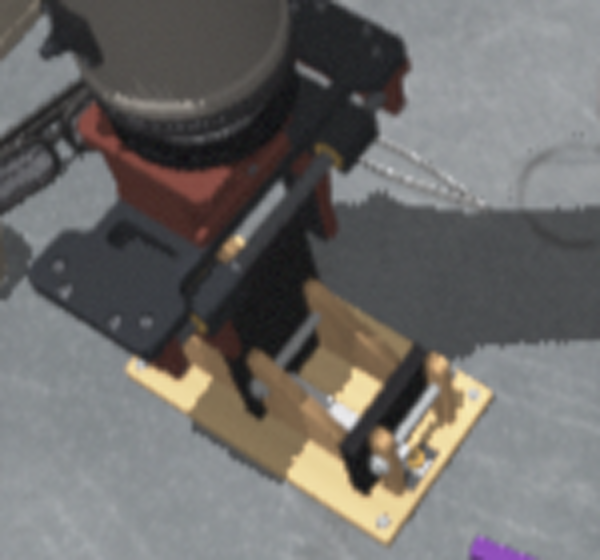

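Upright now, with the notch still over the rail. Opening and retreating straight up.

>>> send_rows([
  {"dx": -0.5,"dy": 0,"dz": 0,"twist": 0,"hand": 1},
  {"dx": -0.5,"dy": 0,"dz": 0,"twist": 0,"hand": 1},
  {"dx": -0.5,"dy": 0,"dz": 0,"twist": 0,"hand": 1},
  {"dx": -0.5,"dy": 0,"dz": 0,"twist": 0,"hand": 1},
  {"dx": -0.5,"dy": 0,"dz": 0,"twist": 0,"hand": 1},
  {"dx": -20,"dy": 0,"dz": 0,"twist": 0,"hand": 1},
  {"dx": -50,"dy": 0,"dz": 0,"twist": 0,"hand": 1},
  {"dx": -80,"dy": 0,"dz": 0,"twist": 0,"hand": 1},
  {"dx": -100,"dy": 0,"dz": 0,"twist": 0,"hand": 1},
  {"dx": -100,"dy": 0,"dz": 0,"twist": 0,"hand": 1},
])

```text
t: 17.8
eef_pos: [0.5146, 0.0718, 0.1911]
ee_rot: [1.249, 1.182, -1.245]
force: [0.3, -0.2, -0.4]
finger_gap: 1.002
```

Run:
```python
from h import *
goto(rw(5,.5,92),-92.98); print(tr_rack())
im=eyes.snapshot('wrist'); crop(im,150,110,350,260,4,'pics/w16c.png')
im=eyes.snapshot('scene'); crop(im,120,160,270,300,4,'pics/s16.png')
```

```text
t 17.8 tcp [0.5146 0.0718 0.1911] zang -93.0 down [ 3.1e-03  3.0e-04 -1.0e+00] gap 1.001934522378772 F [ 0.3 -0.2 -0.4]
dx dy dz [99.1  0.6 -0. ] twist -0.0004
[  4.1   0.4 191.1]
```

View pics/w16c.png

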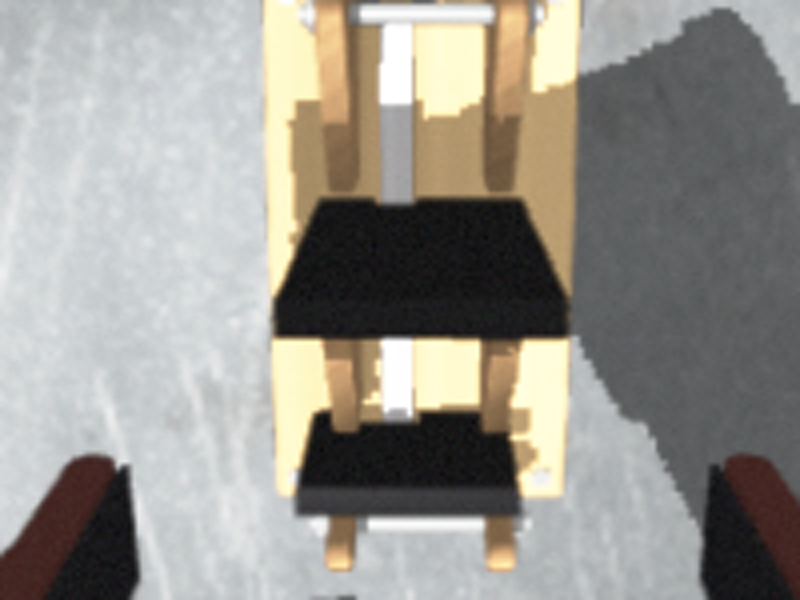

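View pics/s16.png

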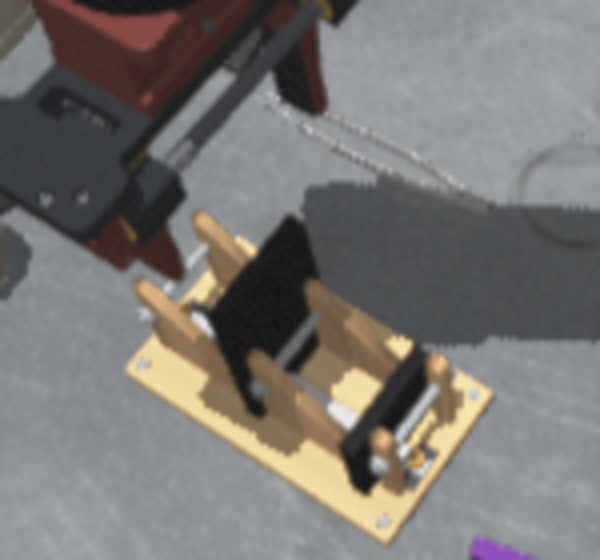

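Released and clear. I'll check the seated height by triangulating the plate's top corners from both views.

Run:
```python
from h import *
im=eyes.snapshot('scene'); crop(im,160,205,205,270,9,'pics/s17.png')
im=eyes.snapshot('wrist'); crop(im,210,150,300,240,6.5,'pics/w17.png')
```

```text
(no output)
```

View pics/s17.png

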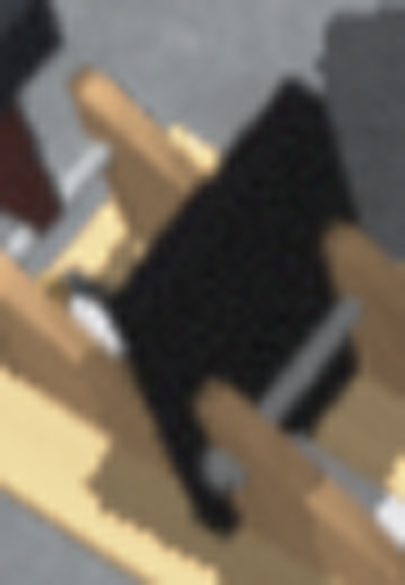

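View pics/w17.png

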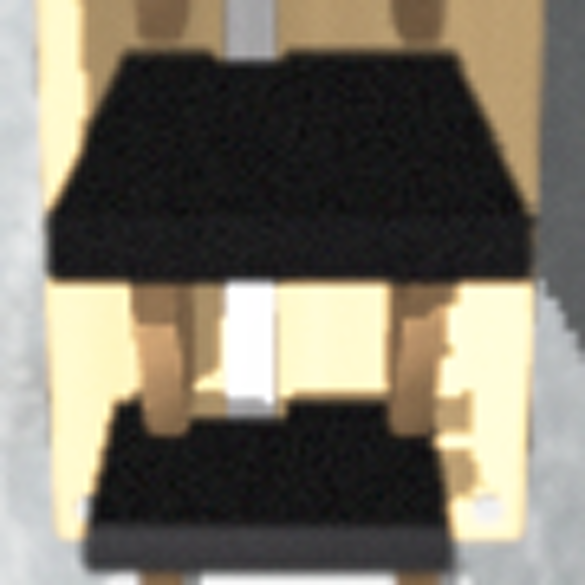

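Run:
```python
from h import *
cs=eyes.calibration('scene'); cw=eyes.calibration('wrist')
def rk(p): q=p[:2]-C0; return np.round([q@EX*1000,q@EY*1000,p[2]*1000],1)
def S(u,v): return ray(cs,160+(u+.5)/9-.5,205+(v+.5)/9-.5)
def W(u,v): return ray(cw,210+(u+.5)/6.5-.5,150+(v+.5)/6.5-.5,True)
for a,b in (((120,298),(50,216)),((290,78),(530,214))):
    o1,d1=S(*a);o2,d2=W(*b); A=np.c_[d1,-d2]; t,_,_,_=np.linalg.lstsq(A,o2-o1,rcond=None)
    p,q=o1+t[0]*d1,o2+t[1]*d2; print(rk(p),rk(q))
o,d=W(128,52);_,d2=W(458,52)
for z in (.012,.018): print('foot',z,rk(o+d*(z-o[2])/d[2]),rk(o+d2*(z-o[2])/d2[2]), np.linalg.norm((d/d[2]-d2/d2[2])*(z-o[2])))
# short plate top at z=.076
for u,v in ((87,530),(452,528)): 
  o,d=W(u,v); print('short',rk(o+d*(.076-o[2])/d[2]))
print('top136.9',[rk(W(u,216)[0]+W(u,216)[1]*(.137-W(u,216)[0][2])/W(u,216)[1][2]) for u in (48,532)])
```

```text
[ 12.9  29.1 135.2] [ 14.7  32.3 135.2]
[ 15.2 -32.4 135.3] [ 15.  -32.8 135.4]
foot 0.012 [14.8 31.7 12. ] [ 14.8 -33.4  12. ] 0.06511393248504108
foot 0.018 [15.9 31.2 18. ] [ 15.9 -32.8  18. ] 0.06407249643568744
short [-58.9  35.7  76. ]
short [-58.4 -28.9  76. ]
top136.9 [array([ 15.2,  32.3, 137. ]), array([ 15.2, -32.9, 137. ])]
```

The top corners triangulate to z ≈ 135 mm. Fully seated is 137, and sitting on the rail would be 143. The plate is upright, and the short plate is unmoved. Handing in.

```bash
python3 -c "
from workcell import workorder
print(workorder.hand_in())"
```

```text
the job is handed in; nothing more can be done
None
```

The loose plate is in the empty slot, on edge with its notch over the rail, and the job is handed in at about 18 s of the 72 s. I gripped the plate across its width near the plain end and let it swing down in the pads. I then guided its foot into the slot against the far wall, stood it upright over the rail, lowered it to the base and let go.

**Last checks, before handing in:**
- **Height:** the plate's top corners came out at z ≈ 135 mm from two views. Fully down would be 137, and resting on the rail would be 143.
- **Upright:** the top and foot edges are at nearly the same rack x (≈ 15 mm), so the lean is close to zero.
- **Position:** the plate's centreline is at rack y ≈ -0.6 mm, so the notch is at about 7.4 against the rail at 7.6. It stands against the -x wall, about 3–4 mm from the slot's middle in x (limit 6).
- **Short plate:** it measured within about 0.5 mm of where it stood at the start.
- **Robot:** clear of everything, with the force reading close to zero.

**What disagreed:**
- **Fingertip offset:** the real fingertips sat about 36 mm behind the reported TCP. My first close passed harmlessly over the plate, so I measured the offset from the images and gripped again lower.
- **Corner mismatch:** in the last two-view check, one top corner differed by about 3 mm between the views, while the other agreed within 0.5 mm.

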